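# Set out the polish tins and tip cup on the shine stand

## Robot

A 7-joint arm with a two-finger parallel gripper is mounted at the origin on the work surface. World frame = base frame: x ahead of the robot, y to its left, z up, the work surface at z = 0. Lengths are in m, angles in rad, forces in N, time in s.
With the tool pointing down it reaches from about 0.425 to 0.825 m from the base axis. Payload 3.6 kg.
Tool frame: the origin (TCP) lies midway between the tips of the shut fingers; the grasp point (between the pads) lies 19 mm behind it; z points along the fingers, y is the line along which they close (so a half turn about z gives the same grasp; the last joint's range is limited). The gripper opens to 93 mm and grips with 3 to 60 N. Pads are 15 mm wide; open, the fingers measure 128 mm over their backs; the gripper's body (75 mm by 188 mm) begins 65 mm behind the grasp point.
Start: joints at [1.117, 0.615, -0.013, 1.423, 0.008, 1.103, -0.04], TCP at [0.27, -0.591, 0.219] pointing down, gripper open.
Joint ranges: [-3.12, 3.12], [-0.3, 2.06], [-1.34, 1.32], [0.26, 2.42], [-1.36, 4.5], [0.01, 1.98], [-2.84, 2.84]. Speed limits (rad/s): [2.79, 2.79, 3.14, 3.14, 3.14, 3.14, 3.14].

## Interface

Orientations are given as a unit quaternion [x, y, z, w].
In Python, from bench import observe, capture, finish_job, search_frame, regions_of, landmark_of gives the robot as it stands.
- The arm moves only by the tool step_arm, never from a script. Its argument "moves" is a list of rows, each an object with "slide": the shift along the tool's x, y, z in units of 0.15 m (1.0 is 0.15 m), a list of three; "rot": the turn, a rotation vector about the tool's x, y, z in units of 45 degrees (1.0 is 45 degrees), a list of three; "claw": the closure, from -1 (fully open) to 1 (shut). A call has 1 to 5 rows; each row shifts and turns the commanded pose from where the row before left it, along the tool's axes as they then stand; what a row does not reach is not made up. A row lasts 1/12 s, in which the tool goes at most 41.7 mm and 7.16 degrees, less where a joint would pass 70% of its speed; a pose out of reach is approached as far as the arm can. A call with a number of a shift or a turn outside -1 to 1 is refused whole. A call with a gripper value outside its range is refused whole. The fingers move at their own pace and stop on an object; "newtons" is the grip in N (left out, the last holds). Time passes only in rows, so rows that do not move let the fingers close. It gives the time, the measured TCP pose, the force, the opening and the grip force at its end, in the units of the state.
- observe(): the state, without advancing time (a new reading comes with each control period).
- capture(name): name is "scene" or "top" or "wrist"; returns a dict with "image" (420x560x3 uint8, blue, green, red), "intrinsics" (3x3 intrinsics, pixels), "k1" (the pictures are not rectified: a ray, as slopes to the right and down, at radius r is drawn at 1 + k1 r^2 times it, then the intrinsics apply), "cam_to_world" (4x4, takes a point from camera to world coordinates). Camera axes: x right, y up, looking along -z (the intrinsics and any distortion apply to the point x, -y, -z); pixel columns grow to the right and rows downward; lengths in m; the calibration is good to about 2 mm. A picture is of the moment at which its call begins. There is no depth.
- finish_job(): hands the job in; it is judged then, once.
Trained networks look in the newest picture that a camera, given by its name, has taken for a name from the list of things; names that differ only in an ending like _2 or _b are one class to them, and where a whole thing is asked for, a point or a joint stands for the part that bears it (a point fixed in the world has none). Each returns a list of dicts, best first, with "confidence" (0 to 1); they miss things now and then, are a little off and sometimes report something else, mostly with a low value. They report only what shows in the picture. A call takes as long as a camera call. They do not tell look-alikes from the thing itself.
- search_frame(camera, target): "rect" ([left, top, right, bottom] in pixels, round what is visible of it).
- regions_of(camera, target): "pixels" (420x560 bool, what is visible of it) and "rect" ([left, top, right, bottom] in pixels, round what is visible of it).
- landmark_of(camera, target): "point" ([column, row] in pixels: a listed point, or the origin of a listed thing).
The state is a dict: "t": time; "joints": joint angles; "dq": joint speeds; "tau": joint torques, N m; "tcp_pos": TCP position; "tool_rot": TCP orientation; "wrist_force": force on the tool from outside, world axes, zero at the start; "torque": the same for the moment, N m; "finger_gap": opening from 0.0 (shut) to 1.0 (fully open); "finger_force": force on a finger pad.
Only numpy, scipy, OpenCV 4.12 (cv2) and the standard library are available. Lean on these libraries where they do the work, as an engineer would, in place of code of your own. Each camera call takes 0.05 s, during which the arm holds its last target. There are 200 camera calls.

## Task

Set out the bench for the morning trade: first put the black tin in the middle of the round green mat and stack the brown tin squarely on it, then put the blue tin in the middle of the square white tile and stack the white tin squarely on it, and last of all stand the red tip cup upright on the middle of the brown tin. Take them in that order, and leave both aluminium toe guards where they lie.

Things in the scene. Friction and masses are not known exactly. Their poses are not given: they have to be found in the camera images.
- black_tin: black round polish tin, black lid and sides with a thin bright steel band, lying flat: 62 mm diameter, 28 mm high, 100 g or so. Origin: centre of its underside; z up.
- brown_tin: dark brown round polish tin, dark brown lid and sides with a thin bright steel band, lying flat: 54 mm diameter, 26 mm high, 80 g or so. Origin: centre of its underside; z up.
- blue_tin: blue round polish tin, blue lid and sides with a thin bright steel band, lying flat: 62 mm diameter, 28 mm high, 100 g or so. Origin: centre of its underside; z up.
- white_tin: white round polish tin, white lid and sides with a thin bright steel band, lying flat: 54 mm diameter, 26 mm high, 80 g or so. Origin: centre of its underside; z up.
- tip_cup: red-painted tin tip cup, open at the top, no handle, standing upright: 58 mm high, 50 mm diameter at the rim, 48 mm at the foot, wall 2 mm, 70 g or so. Origin: centre of its underside; z up, out of its mouth.
- round_mat: round dark green mat fixed to the bench: 96 mm diameter, 6 mm thick. Origin: centre of its underside, at bench height (its top is 6 mm above).
- square_tile: square white glazed tile fixed to the bench: 96 by 96 mm, 6 mm thick, any yaw. Origin: centre of its underside, at bench height (its top is 6 mm above).
- guard_a: loose bystander: a bare aluminium toe guard, a hollow toe-cap shape about 73 mm long (its x, rounded end at +x), 66 mm wide, 27 mm high, with any yaw. Origin: near the middle of its underside.
- guard_b: loose bystander: a bare aluminium toe guard, a hollow toe-cap shape about 73 mm long (its x, rounded end at +x), 66 mm wide, 27 mm high, with any yaw. Origin: near the middle of its underside.
Things that resemble listed ones, but are neither listed nor needed, are in the scene too. Several things look just like the tip_cup: the one meant starts farthest to the robot's left. Leave any orange look-alike of the black_tin alone.

How it is judged:
On the way, in this order (a step that is already met when the one before it is completed fails the run):
1. black tin stands on the round green mat, released (horizontal distance between black_tin and round_mat below 0.014 m and height (world z) of black_tin between 0.002 and 0.01 m and angle between black_tin's own z axis and vertical below 0.12 rad and linear speed of black_tin below 0.02 m/s and angular speed of black_tin below 0.2 rad/s and contact force between the fingers and black_tin below 0.1 N), for 0.2 s.
2. brown tin stands on the black tin, released (horizontal distance between brown_tin and black_tin below 0.01 m and height (world z) of brown_tin between 0.03 and 0.038 m and angle between brown_tin's own z axis and vertical below 0.12 rad and linear speed of brown_tin below 0.02 m/s and angular speed of brown_tin below 0.2 rad/s and contact force between the fingers and brown_tin below 0.1 N), for 0.2 s.
3. blue tin stands on the square white tile, released (horizontal distance between blue_tin and square_tile below 0.014 m and height (world z) of blue_tin between 0.002 and 0.01 m and angle between blue_tin's own z axis and vertical below 0.12 rad and linear speed of blue_tin below 0.02 m/s and angular speed of blue_tin below 0.2 rad/s and contact force between the fingers and blue_tin below 0.1 N), for 0.2 s.
4. white tin stands on the blue tin, released (horizontal distance between white_tin and blue_tin below 0.01 m and height (world z) of white_tin between 0.03 and 0.038 m and angle between white_tin's own z axis and vertical below 0.12 rad and linear speed of white_tin below 0.02 m/s and angular speed of white_tin below 0.2 rad/s and contact force between the fingers and white_tin below 0.1 N), for 0.2 s.
5. red cup stands upright on the brown tin, released (horizontal distance between tip_cup and brown_tin below 0.01 m and height (world z) of tip_cup between 0.056 and 0.064 m and angle between tip_cup's own z axis and vertical below 0.12 rad and linear speed of tip_cup below 0.02 m/s and angular speed of tip_cup below 0.2 rad/s and contact force between the fingers and tip_cup below 0.1 N), for 0.2 s.
At the end, for the whole second after the job is handed in: Black tin on round mat, blue on square tile (within 14 mm of centre); brown on black, white on blue, red cup upright on brown (within 10 mm of centre); heights within 4 mm, tilts under 0.12 rad, all at rest and released (all of step 1 and all of step 2 and all of step 3 and all of step 4 and all of step 5); the robot touches nothing.
It fails at once if a toe guard is shifted by more than 20 mm (distance of any of guard_a, guard_b from where it was at the start of the episode above 0.02 m).
It also fails if it takes over 120 s, if anything falls off the work surface, if the arm or the gripper's body presses on something with over 40 N, if the wrist force passes 120 N, or if a joint passes its speed limit or range.

## Working session

There is one attempt and no reset: what is moved stays moved. The work goes in short steps, Python scripts to look and compute and a tool call to move; the robot and the scene stay as the last step left them, time stands still between calls to the robot, and variables do not carry over. Pictures are saved under pics/ and viewed, at most 14 in all, crops included, and the job is handed in when it is done.

Besides the shell and the picture viewer there is one more tool, called after "Call:" by a JSON object that holds its "fn" and its "kwargs". step_arm: Moves the arm, as the interface text tells. Shifts and turns lie within -1 to 1; 1 stands for 0.15 m of shift or 45 degrees of turn. Its arguments: {"type":"object","properties":{"moves":{"type":"array"},"newtons":{"type":"number"}},"required":["moves"]}

```bash
mkdir -p pics; ls
python3 - <<'E'
from bench import *
import cv2,numpy as np
s=observe(); print({k:np.round(v,3).tolist() for k,v in s.items()})
for c in ("scene","top","wrist"):
    d=capture(c); cv2.imwrite(f"pics/{c}0.png",d["image"])
    print(c,np.round(d["cam_to_world"],3).tolist(),np.round(d["intrinsics"],1).tolist(),d["k1"])
E
```

```text
pics
{'t': 0.0, 'joints': [1.117, 0.616, -0.013, 1.425, 0.008, 1.103, -0.04], 'dq': [0.001, 0.0, 0.0, 0.001, -0.0, -0.0, 0.0], 'tau': [0.0, -45.893, 0.209, -16.574, -0.061, 0.021, 0.0], 'tcp_pos': [0.269, -0.591, 0.218], 'tool_rot': [0.977, 0.212, -0.0, -0.001], 'wrist_force': [-0.261, -0.085, -1.273], 'torque': [0.019, -0.023, -0.044], 'finger_force': 0.0, 'finger_gap': 0.999}
scene [[-0.105, -0.768, 0.632, 1.146], [0.994, -0.081, 0.067, 0.065], [-0.001, 0.635, 0.772, 0.861], [0.0, 0.0, 0.0, 1.0]] [[396.2, 0.0, 278.3], [0.0, 396.2, 214.4], [0.0, 0.0, 1.0]] -0.09945494832972561
top [[-0.03, 0.99, -0.134, 0.335], [-1.0, -0.031, -0.005, 0.004], [-0.009, 0.134, 0.991, 1.207], [0.0, 0.0, 0.0, 1.0]] [[412.5, 0.0, 280.7], [0.0, 412.5, 207.3], [0.0, 0.0, 1.0]] 0.03259018952165411
wrist [[0.414, 0.877, 0.243, 0.337], [-0.91, 0.4, 0.107, -0.561], [-0.004, -0.265, 0.964, 0.385], [0.0, 0.0, 0.0, 1.0]] [[294.9, 0.0, 278.7], [0.0, 294.9, 212.6], [0.0, 0.0, 1.0]] -0.042299173210997625
```

View pics/scene0.png

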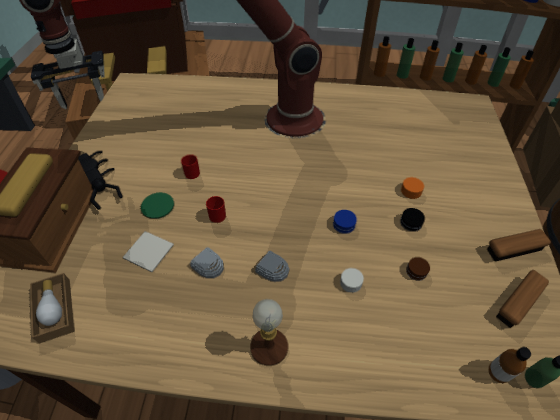

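View pics/top0.png

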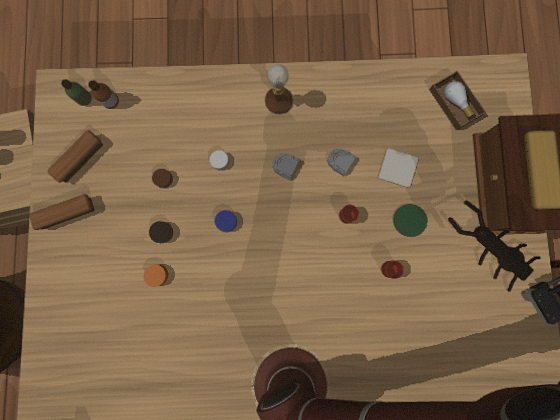

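```bash
cat > h.py <<'E'
from bench import *
import cv2, numpy as np
from scipy.optimize import least_squares
DIM={'black_tin':(.031,.031,.028),'blue_tin':(.031,.031,.028),'brown_tin':(.027,.027,.026),'white_tin':(.027,.027,.026),
'tip_cup':(.024,.025,.058),'round_mat':(.048,.048,.006),'square_tile':(.048,.048,.006)}
def proj(d,P):
    M=np.linalg.inv(d['cam_to_world']); p=np.atleast_2d(P)@M[:3,:3].T+M[:3,3]
    s=np.c_[p[:,0],-p[:,1]]/-p[:,2:3]
    s=s*(1+d['k1']*(s**2).sum(1,keepdims=True))
    K=d['intrinsics']; return s*[K[0,0],K[1,1]]+[K[0,2],K[1,2]]
def moments(c):
    m=cv2.moments(c.astype(np.float32)); return np.array([m['m10'],m['m01']])/m['m00']
A=np.linspace(0,2*np.pi,48,endpoint=False); C=np.c_[np.cos(A),np.sin(A)]
def model(d,name,p):
    r0,r1,h=DIM[name]
    if name=='square_tile': # square (yaw irrelevant to centroid): use small disc on the top
        r0=r1=.048
    P=np.r_[np.c_[p[:2]+C*r0,np.full(48,p[2])],np.c_[p[:2]+C*r1,np.full(48,p[2]+h)]]
    return moments(cv2.convexHull(proj(d,P).astype(np.float32)))
def maskc(m):
    m=cv2.moments(m.astype(np.uint8),True); return np.array([m['m10'],m['m01']])/m['m00']
def fit(name,views,z=None):
    "views: (capture dict, centroid). z fixed if given"
    f=lambda q:np.concatenate([model(d,name,np.r_[q[:2],q[2] if z is None else z])-c for d,c in views])
    r=least_squares(f,[.55,0,.0] if z is None else [.55,0],diff_step=1e-4,x_scale=.1)
    return r.x,np.abs(r.fun).max()
E
python3 - <<'E'
from h import *
D={c:capture(c) for c in('scene','top')}
for n in list(DIM)+['guard_a']:
    R={c:[r for r in regions_of(c,n) if r['confidence']>.3] for c in D}
    for c in D: print(n,c,[(np.round(maskc(r['pixels'])).tolist(),int(r['pixels'].sum()),round(r['confidence'],2)) for r in R[c]])
    if n in DIM:
        for a in R['scene']:
            for b in R['top']:
                x,e=fit(n,[(D['scene'],maskc(a['pixels'])),(D['top'],maskc(b['pixels']))])
                if e<4: 
                    print('   ',n,np.round(x,4),'err px',round(e,2), [np.round(fit(n,[(D[c],maskc(q['pixels']))],z=0)[0],4).tolist() for c,q in (('scene',a),('top',b))])
E
```

```text
black_tin scene [([412.0, 220.0], 460, 0.92), ([412.0, 187.0], 379, 0.88)]
black_tin top [([160.0, 232.0], 407, 0.93), ([156.0, 275.0], 388, 0.78)]
    black_tin [0.4356 0.36   0.0019] err px 0.18 [[0.4339, 0.3612], [0.4357, 0.3601]]
    black_tin [ 0.3115  0.4138 -0.1451] err px 0.54 [[0.4339, 0.3612], [0.3142, 0.3707]]
    black_tin [0.426  0.3281 0.1199] err px 1.54 [[0.3062, 0.3763], [0.4357, 0.3601]]
    black_tin [0.3146 0.3706 0.0079] err px 0.89 [[0.3062, 0.3763], [0.3142, 0.3707]]
blue_tin scene [([345.0, 221.0], 479, 0.87)]
blue_tin top [([225.0, 221.0], 400, 0.76)]
    blue_tin [0.4608 0.1727 0.0007] err px 0.51 [[0.4599, 0.1742], [0.461, 0.1713]]
brown_tin scene [([417.0, 268.0], 407, 0.97)]
brown_tin top [([162.0, 178.0], 273, 0.77)]
    brown_tin [0.5941 0.356  0.0049] err px 0.05 [[0.5908, 0.3579], [0.5951, 0.3574]]
white_tin scene [([351.0, 280.0], 412, 0.66)]
white_tin top []
tip_cup scene [([216.0, 209.0], 445, 0.76)]
tip_cup top [([349.0, 214.0], 307, 0.7), ([393.0, 269.0], 333, 0.55)]
    tip_cup [ 0.4692 -0.1811  0.0016] err px 0.53 [[0.4679, -0.1801], [0.4696, -0.1829]]
round_mat scene [([157.0, 205.0], 719, 0.71), ([412.0, 219.0], 445, 0.55)]
round_mat top [([410.0, 220.0], 880, 0.64)]
    round_mat [ 0.4488 -0.362   0.002 ] err px 0.56 [[0.4472, -0.3613], [0.4494, -0.3642]]
square_tile scene [([148.0, 251.0], 1121, 0.7)]
square_tile top [([398.0, 168.0], 1075, 0.71)]
    square_tile [ 0.6049 -0.3381  0.0034] err px 0.54 [[0.6027, -0.3383], [0.6061, -0.3407]]
guard_a scene [([272.0, 267.0], 730, 0.95), ([207.0, 264.0], 749, 0.89), ([351.0, 280.0], 442, 0.41)]
guard_a top [([340.0, 160.0], 501, 0.86), ([285.0, 165.0], 511, 0.66)]
```

Call:
{"fn": "step_arm", "kwargs": {"moves": [{"slide": [0,0,0],"rot": [0,0,-0.146],"claw": -1},{"slide": [0,0,0],"rot": [0,0,-0.146],"claw": -1},{"slide": [0,0,0],"rot": [0,0,-0.146],"claw": -1},{"slide": [0,0,0],"rot": [0,0,-0.146],"claw": -1},{"slide": [0,0,0],"rot": [0,0,-0.146],"claw": -1}]}}

```text
t: 1.47
tcp_pos: [0.2697, -0.5914, 0.2187]
tool_rot: [0.876, 0.482, -0.0, 0.0]
wrist_force: [-0.4, 0.4, 0.5]
finger_gap: 0.998
finger_force: 0.0
```

Call:
{"fn": "step_arm", "kwargs": {"moves": [{"slide": [0,0,0],"rot": [0,0,-0.146],"claw": -1},{"slide": [0,0,0],"rot": [0,0,-0.146],"claw": -1},{"slide": [0,0,0],"rot": [0,0,-0.146],"claw": -1},{"slide": [0,0,0],"rot": [0,0,-0.146],"claw": -1},{"slide": [0,0,0],"rot": [0,0,-0.145],"claw": -1}]}}

```text
t: 1.88
tcp_pos: [0.2696, -0.5915, 0.2187]
tool_rot: [0.704, 0.71, -0.0, -0.0]
wrist_force: [0.2, 0.4, 0.4]
finger_gap: 1.004
finger_force: 0.0
```

Call:
{"fn": "step_arm", "kwargs": {"moves": [{"slide": [0.18,0.19,0],"rot": [0,0,0],"claw": -1},{"slide": [0.18,0.19,0],"rot": [0,0,0],"claw": -1},{"slide": [0.18,0.19,0],"rot": [0,0,0],"claw": -1},{"slide": [0.18,0.19,0],"rot": [0,0,0],"claw": -1},{"slide": [0.18,0.19,0],"rot": [0,0,0],"claw": -1}]}}

```text
t: 2.3
tcp_pos: [0.4128, -0.4548, 0.2189]
tool_rot: [0.706, 0.708, -0.0, 0.0]
wrist_force: [0.5, -0.9, 0.1]
finger_gap: 0.997
finger_force: 0.0
```

```bash
cat > w.py <<'E'
import sys; from h import *
d=capture('wrist'); s=observe(); print(np.round(s['tcp_pos'],4))
if len(sys.argv)>2: cv2.imwrite(sys.argv[2],d['image'])
for n in sys.argv[1].split(','):
    n,_,z=n.partition('@')
    for r in regions_of('wrist',n):
        if r['confidence']<.2: continue
        x,e=fit(n,[(d,maskc(r['pixels']))],z=float(z or 0)); print(n,round(r['confidence'],2),r['rect'],np.round(x,4),round(e,2))
E
python3 w.py round_mat,square_tile,tip_cup pics/w1.png
```

```text
[ 0.4223 -0.445   0.2194]
round_mat 0.56 [270.3, 74.9, 349.2, 156.4] [ 0.449  -0.3612] 0.0
square_tile 0.73 [383.5, 42.6, 487.5, 150.2] [ 0.6062 -0.3379] 0.0
tip_cup 0.62 [154.6, 12.9, 212.6, 81.2] [ 0.3086 -0.2929] 0.0
```

View pics/w1.png

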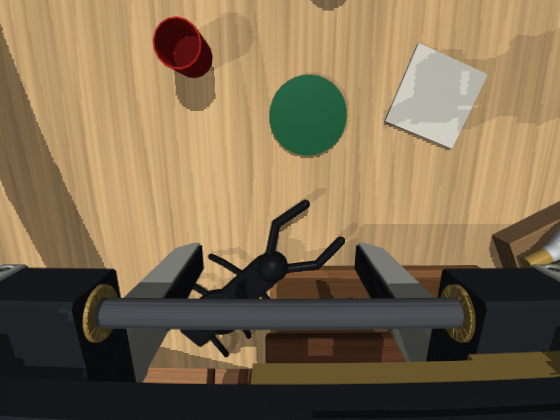

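Call:
{"fn": "step_arm", "kwargs": {"moves": [{"slide": [0.26,0.09,0],"rot": [0,0,0],"claw": -1},{"slide": [0.26,0.09,0],"rot": [0,0,0],"claw": -1},{"slide": [0.26,0.09,0],"rot": [0,0,0],"claw": -1},{"slide": [0.26,0.09,0],"rot": [0,0,0],"claw": -1},{"slide": [0.26,0.09,0],"rot": [0,0,0],"claw": -1}]}}

```text
t: 2.92
tcp_pos: [0.4778, -0.2618, 0.2187]
tool_rot: [0.708, 0.706, -0.001, 0.0]
wrist_force: [1.0, 0.4, -0.4]
finger_gap: 1.0
finger_force: 0.0
```

Call:
{"fn": "step_arm", "kwargs": {"moves": [{"slide": [0.26,0,0],"rot": [0,0,0],"claw": -1},{"slide": [0.26,0,0],"rot": [0,0,0],"claw": -1},{"slide": [0.26,0,0],"rot": [0,0,0],"claw": -1},{"slide": [0.26,0,0],"rot": [0,0,0],"claw": -1},{"slide": [0.26,0,0],"rot": [0,0,0],"claw": -1}]}}

```text
t: 3.33
tcp_pos: [0.4778, -0.0667, 0.2188]
tool_rot: [0.708, 0.706, -0.0, 0.001]
wrist_force: [0.1, 1.1, -0.1]
finger_gap: 0.996
finger_force: 0.0
```

Call:
{"fn": "step_arm", "kwargs": {"moves": [{"slide": [0.26,0,0],"rot": [0,0,0],"claw": -1},{"slide": [0.26,0,0],"rot": [0,0,0],"claw": -1},{"slide": [0.26,0,0],"rot": [0,0,0],"claw": -1},{"slide": [0.26,0,0],"rot": [0,0,0],"claw": -1},{"slide": [0.26,0,0],"rot": [0,0,0],"claw": -1}]}}

```text
t: 3.75
tcp_pos: [0.4783, 0.1284, 0.2188]
tool_rot: [0.708, 0.706, -0.0, 0.001]
wrist_force: [0.3, 0.7, -0.7]
finger_gap: 0.997
finger_force: 0.0
```

```bash
python3 w.py black_tin,blue_tin,brown_tin,white_tin pics/w2.png
```

```text
[0.4773 0.1398 0.2196]
black_tin 0.71 [116.2, 2.5, 153.3, 7.6] [0.3173 0.3431] 0.0
black_tin 0.61 [213.2, 0.0, 266.0, 19.9] [0.4367 0.3357] 0.0
blue_tin 0.6 [239.4, 129.0, 288.2, 182.5] [0.4605 0.1733] 0.0
brown_tin 0.82 [353.9, 0.0, 401.0, 18.1] [0.5905 0.338 ] 0.0
white_tin 0.71 [388.2, 118.4, 438.7, 164.5] [0.6438 0.1905] 0.0
```

Call:
{"fn": "step_arm", "kwargs": {"moves": [{"slide": [0.22,-0.06,0],"rot": [0,0,0],"claw": -1},{"slide": [0.22,-0.07,0],"rot": [0,0,0],"claw": -1},{"slide": [0.22,-0.07,0],"rot": [0,0,0],"claw": -1},{"slide": [0.22,-0.07,0],"rot": [0,0,0],"claw": -1},{"slide": [0,0,0],"rot": [0,0,0],"claw": -1}]}}

```text
t: 4.42
tcp_pos: [0.4346, 0.2664, 0.2193]
tool_rot: [0.704, 0.71, 0.002, -0.002]
wrist_force: [-0.7, 0.7, 0.4]
finger_gap: 1.001
finger_force: 0.0
```

```bash
python3 w.py black_tin,blue_tin,brown_tin pics/w2.png
```

```text
[0.4362 0.2624 0.2189]
black_tin 0.91 [148.9, 75.3, 206.1, 130.3] [0.3114 0.3747] 0.0
black_tin 0.9 [251.8, 87.1, 307.0, 141.3] [0.4344 0.3611] 0.0
blue_tin 0.92 [273.8, 234.9, 324.4, 283.5] [0.4603 0.1721] 0.0
brown_tin 0.68 [380.7, 93.9, 436.3, 142.1] [0.5942 0.3591] 0.0
```

Call:
{"fn": "step_arm", "kwargs": {"moves": [{"slide": [0.16,0,0.15],"rot": [0,0,0],"claw": -1},{"slide": [0.16,0,0.15],"rot": [0,0,0],"claw": -1},{"slide": [0.16,0,0.15],"rot": [0,0,0],"claw": -1},{"slide": [0.16,0,0.15],"rot": [0,0,0],"claw": -1},{"slide": [0,0,0.2],"rot": [0,0,0],"claw": -1}]}}

```text
t: 5.03
tcp_pos: [0.4381, 0.3614, 0.0991]
tool_rot: [0.706, 0.708, 0.004, -0.001]
wrist_force: [-0.2, 1.9, 0.9]
finger_gap: 0.999
finger_force: 0.0
```

Run:
```python
from h import *
for i in range(3):
    capture('top');s=observe();print(np.round(s['tcp_pos'],4),np.round(s['tool_rot'],4),np.round(s['joints'],2))
```

```text
[0.4351 0.3548 0.0924] [ 7.063e-01  7.079e-01 -4.100e-03 -4.000e-04] [-0.49  0.66 -0.37  1.81  0.34  0.74 -1.04]
[0.4354 0.3526 0.0943] [ 7.070e-01  7.072e-01 -5.400e-03  5.000e-04] [-0.48  0.66 -0.37  1.81  0.34  0.75 -1.04]
[0.4368 0.3532 0.0967] [ 0.7074  0.7068 -0.0033  0.0008] [-0.48  0.66 -0.37  1.81  0.33  0.75 -1.04]
```

Call:
{"fn": "step_arm", "kwargs": {"moves": [{"slide": [0,0,0],"rot": [0,0,0],"claw": -1},{"slide": [0,0,0],"rot": [0,0,0],"claw": -1}]}}

```text
t: 5.35
tcp_pos: [0.4384, 0.356, 0.1005]
tool_rot: [0.707, 0.707, 0.001, 0.001]
wrist_force: [0.5, -0.2, 0.6]
finger_gap: 0.999
finger_force: 0.0
```

Call:
{"fn": "step_arm", "kwargs": {"moves": [{"slide": [0,0,0],"rot": [0,0,0],"claw": -1}]}}

```text
t: 5.43
tcp_pos: [0.438, 0.3566, 0.1006]
tool_rot: [0.707, 0.707, 0.002, 0.0]
wrist_force: [-0.7, 0.3, 0.4]
finger_gap: 0.997
finger_force: 0.0
```

Call:
{"fn": "step_arm", "kwargs": {"moves": [{"slide": [0,0,0],"rot": [0,0,0],"claw": -1}]}}

```text
t: 5.52
tcp_pos: [0.4375, 0.3569, 0.1003]
tool_rot: [0.707, 0.708, 0.001, 0.0]
wrist_force: [0.2, -0.0, -1.0]
finger_gap: 1.002
finger_force: 0.0
```

Call:
{"fn": "step_arm", "kwargs": {"moves": [{"slide": [0,0,0],"rot": [0,0,0],"claw": -1},{"slide": [0,0,0],"rot": [0,0,0],"claw": -1},{"slide": [0,0,0],"rot": [0,0,0],"claw": -1}]}}

```text
t: 5.77
tcp_pos: [0.4365, 0.3571, 0.0991]
tool_rot: [0.706, 0.708, 0.0, 0.0]
wrist_force: [-0.1, -0.8, -1.0]
finger_gap: 1.002
finger_force: 0.0
```

Call:
{"fn": "step_arm", "kwargs": {"moves": [{"slide": [0.023,-0.01,0.15],"rot": [0,0,0],"claw": -1},{"slide": [0,0,0.15],"rot": [0,0,0],"claw": -1},{"slide": [0,0,0.15],"rot": [0,0,0],"claw": -1},{"slide": [0,0,0.1],"rot": [0,0,0],"claw": -1},{"slide": [0,0,0.05],"rot": [0,0,0],"claw": -1}]}}

```text
t: 6.18
tcp_pos: [0.4338, 0.3597, 0.0066]
tool_rot: [0.706, 0.708, -0.002, -0.0]
wrist_force: [-0.3, -1.0, 1.0]
finger_gap: 1.0
finger_force: 0.0
```

Call:
{"fn": "step_arm", "kwargs": {"moves": [{"slide": [0,0,0],"rot": [0,0,0],"claw": -1},{"slide": [0,0,0],"rot": [0,0,0],"claw": -1},{"slide": [0,0,0],"rot": [0,0,0],"claw": -1},{"slide": [0,0,0],"rot": [0,0,0],"claw": -1}]}}

```text
t: 6.52
tcp_pos: [0.4356, 0.3613, 0.0099]
tool_rot: [0.706, 0.708, 0.001, 0.0]
wrist_force: [0.4, -0.2, -0.3]
finger_gap: 1.0
finger_force: 0.0
```

```bash
python3 w.py black_tin pics/w3.png
```

```text
[0.4355 0.3611 0.0098]
black_tin 0.65 [1.9, 184.7, 132.6, 269.6] [0.3125 0.3793] 0.0
black_tin 0.55 [219.1, 206.0, 331.6, 301.2] [0.4345 0.3641] 0.0
```

View pics/w3.png

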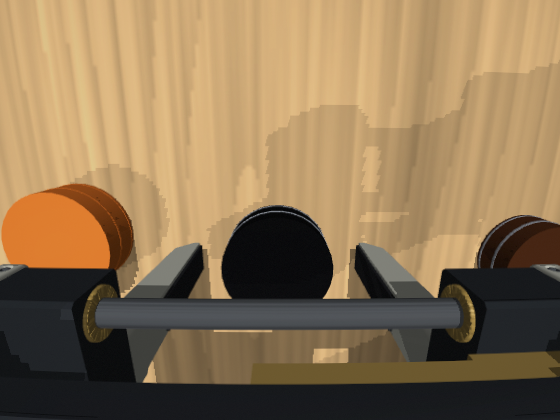

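Call:
{"fn": "step_arm", "kwargs": {"moves": [{"slide": [0,0,0.02],"rot": [0,0,0],"claw": -0.2},{"slide": [0,0,0],"rot": [0,0,0],"claw": 0.2},{"slide": [0,0,0],"rot": [0,0,0],"claw": 0.5},{"slide": [0,0,0],"rot": [0,0,0],"claw": 0.5},{"slide": [0,0,0],"rot": [0,0,0],"claw": 0.5}], "newtons": 15}}

```text
t: 7.03
tcp_pos: [0.4349, 0.3606, 0.0057]
tool_rot: [0.706, 0.708, 0.0, -0.0]
wrist_force: [-0.1, -0.0, -0.1]
finger_gap: 0.689
finger_force: 0.0
```

Call:
{"fn": "step_arm", "kwargs": {"moves": [{"slide": [0,0,0],"rot": [0,0,0],"claw": 0.5},{"slide": [0,0,0],"rot": [0,0,0],"claw": 0.5},{"slide": [0,0,0],"rot": [0,0,0],"claw": 0.5}]}}

```text
t: 7.28
tcp_pos: [0.4348, 0.3606, 0.0057]
tool_rot: [0.706, 0.708, 0.0, -0.0]
wrist_force: [0.2, 0.2, -0.1]
finger_gap: 0.661
finger_force: 15.0
```

Call:
{"fn": "step_arm", "kwargs": {"moves": [{"slide": [0,0,-0.1],"rot": [0,0,0],"claw": 0.5},{"slide": [0,0,-0.2],"rot": [0,0,0],"claw": 0.5},{"slide": [0,0,-0.2],"rot": [0,0,0],"claw": 0.5},{"slide": [0,0,-0.2],"rot": [0,0,0],"claw": 0.5},{"slide": [0,0,-0.2],"rot": [0,0,0],"claw": 0.5}]}}

```text
t: 7.7
tcp_pos: [0.4345, 0.3601, 0.1417]
tool_rot: [0.706, 0.708, -0.001, -0.0]
wrist_force: [0.2, 0.2, -0.8]
finger_gap: 0.664
finger_force: 15.0
```

Call:
{"fn": "step_arm", "kwargs": {"moves": [{"slide": [-0.15,0.07,0],"rot": [0,0,0],"claw": 0.5},{"slide": [-0.2,0.07,0],"rot": [0,0,0],"claw": 0.5},{"slide": [-0.22,0.07,0],"rot": [0,0,0],"claw": 0.5},{"slide": [-0.22,0.07,0],"rot": [0,0,0],"claw": 0.5},{"slide": [-0.22,0.07,0],"rot": [0,0,0],"claw": 0.5}]}}

```text
t: 8.12
tcp_pos: [0.4878, 0.2076, 0.1406]
tool_rot: [0.706, 0.708, -0.0, 0.0]
wrist_force: [0.0, 0.1, -0.5]
finger_gap: 0.667
finger_force: 15.0
```

Call:
{"fn": "step_arm", "kwargs": {"moves": [{"slide": [-0.24,0,0],"rot": [0,0,0],"claw": 0.5},{"slide": [-0.24,0,0],"rot": [0,0,0],"claw": 0.5},{"slide": [-0.24,0,0],"rot": [0,0,0],"claw": 0.5},{"slide": [-0.24,0,0],"rot": [0,0,0],"claw": 0.5},{"slide": [-0.24,0,0],"rot": [0,0,0],"claw": 0.5}]}}

```text
t: 8.53
tcp_pos: [0.4878, 0.0274, 0.1406]
tool_rot: [0.706, 0.708, -0.0, -0.0]
wrist_force: [0.5, -0.2, -1.1]
finger_gap: 0.665
finger_force: 15.0
```

Call:
{"fn": "step_arm", "kwargs": {"moves": [{"slide": [-0.24,0,0],"rot": [0,0,0],"claw": 0.5},{"slide": [-0.24,0,0],"rot": [0,0,0],"claw": 0.5},{"slide": [-0.24,0,0],"rot": [0,0,0],"claw": 0.5},{"slide": [-0.24,0,0],"rot": [0,0,0],"claw": 0.5},{"slide": [-0.24,0,0],"rot": [0,0,0],"claw": 0.5}]}}

```text
t: 8.95
tcp_pos: [0.4883, -0.1526, 0.1406]
tool_rot: [0.706, 0.708, -0.0, -0.0]
wrist_force: [0.7, -0.3, -1.5]
finger_gap: 0.665
finger_force: 15.0
```

Call:
{"fn": "step_arm", "kwargs": {"moves": [{"slide": [-0.24,-0.05,0],"rot": [0,0,0],"claw": 0.5},{"slide": [-0.24,-0.06,0],"rot": [0,0,0],"claw": 0.5},{"slide": [-0.24,-0.06,0],"rot": [0,0,0],"claw": 0.5},{"slide": [-0.24,-0.06,0],"rot": [0,0,0],"claw": 0.5},{"slide": [-0.18,0,0],"rot": [0,0,0],"claw": 0.5}]}}

```text
t: 9.37
tcp_pos: [0.4514, -0.326, 0.1401]
tool_rot: [0.708, 0.706, -0.002, -0.001]
wrist_force: [0.4, -0.6, -0.0]
finger_gap: 0.665
finger_force: 15.0
```

Call:
{"fn": "step_arm", "kwargs": {"moves": [{"slide": [-0.1,0,0],"rot": [0,0,0],"claw": 0.5},{"slide": [0,0,0],"rot": [0,0,0],"claw": 0.5},{"slide": [0,0,0],"rot": [0,0,0],"claw": 0.5},{"slide": [0,0,0],"rot": [0,0,0],"claw": 0.5},{"slide": [0,0,0],"rot": [0,0,0],"claw": 0.5}]}}

```text
t: 9.78
tcp_pos: [0.4559, -0.3339, 0.1408]
tool_rot: [0.704, 0.71, 0.001, -0.001]
wrist_force: [1.1, -0.4, -2.0]
finger_gap: 0.664
finger_force: 15.0
```

Call:
{"fn": "step_arm", "kwargs": {"moves": [{"slide": [-0.09,-0.02,0.13],"rot": [0,0,0],"claw": 0.5},{"slide": [-0.094,-0.026,0.13],"rot": [0,0,0],"claw": 0.5},{"slide": [0,0,0.13],"rot": [0,0,0],"claw": 0.5},{"slide": [0,0,0.13],"rot": [0,0,0],"claw": 0.5},{"slide": [0,0,0.08],"rot": [0,0,0],"claw": 0.5}]}}

```text
t: 10.2
tcp_pos: [0.4479, -0.3623, 0.049]
tool_rot: [0.705, 0.709, 0.0, -0.001]
wrist_force: [0.5, 0.1, -1.3]
finger_gap: 0.664
finger_force: 15.0
```

Call:
{"fn": "step_arm", "kwargs": {"moves": [{"slide": [0,0,0],"rot": [0,0,0],"claw": 0.5},{"slide": [0,0,0],"rot": [0,0,0],"claw": 0.5},{"slide": [0,0,0],"rot": [0,0,0],"claw": 0.5},{"slide": [0,0,0],"rot": [0,0,0],"claw": 0.5},{"slide": [0,0,0],"rot": [0,0,0],"claw": 0.5}]}}

```text
t: 10.62
tcp_pos: [0.4489, -0.3648, 0.0519]
tool_rot: [0.706, 0.708, 0.0, 0.001]
wrist_force: [-0.2, -0.0, -1.2]
finger_gap: 0.665
finger_force: 15.0
```

Call:
{"fn": "step_arm", "kwargs": {"moves": [{"slide": [0,0,0],"rot": [0,0,0],"claw": 0.5},{"slide": [0,0,0],"rot": [0,0,0],"claw": 0.5},{"slide": [0,0,0],"rot": [0,0,0],"claw": 0.5}]}}

```text
t: 10.87
tcp_pos: [0.4482, -0.3647, 0.051]
tool_rot: [0.706, 0.708, 0.0, 0.0]
wrist_force: [0.3, 0.5, -0.7]
finger_gap: 0.663
finger_force: 15.0
```

```bash
python3 w.py black_tin@0.035 pics/w4.png
python3 - <<'E'
from h import *
d=capture('wrist');im=d['image']
# predicted outlines: mat at measured place
for c in (C*.048,):
    q=proj(d,np.c_[c+[.449,-.3615],np.full(48,.006)]).astype(int); cv2.polylines(im,[q],True,(0,255,255))
cv2.imwrite('pics/w5.png',im); print(observe()['tcp_pos'])
E
```

```text
[ 0.4481 -0.3646  0.0509]
black_tin 0.8 [221.3, 205.1, 336.7, 300.2] [0.4489 0.012 ] 0.0
[ 0.4480844  -0.36457425  0.05071009]
```

View pics/w5.png

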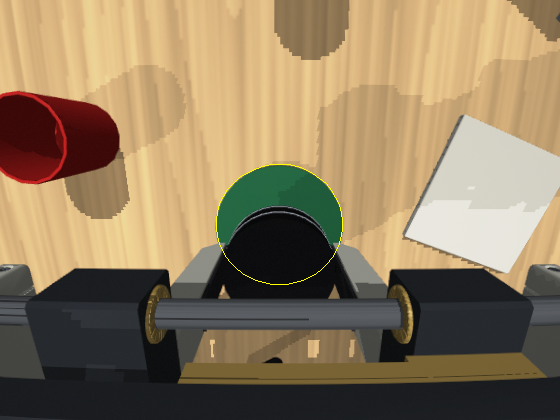

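Call:
{"fn": "step_arm", "kwargs": {"moves": [{"slide": [0.02,0.006,0.08],"rot": [0,0,0],"claw": 0.5},{"slide": [0,0,0.08],"rot": [0,0,0],"claw": 0.5},{"slide": [0,0,0.06],"rot": [0,0,0],"claw": 0.5},{"slide": [0,0,0.03],"rot": [0,0,0],"claw": 0.5},{"slide": [0,0,0],"rot": [0,0,0],"claw": 0.5}]}}

```text
t: 11.43
tcp_pos: [0.4483, -0.3612, 0.012]
tool_rot: [0.706, 0.708, -0.0, -0.001]
wrist_force: [-0.5, -0.1, -1.5]
finger_gap: 0.663
finger_force: 15.0
```

Call:
{"fn": "step_arm", "kwargs": {"moves": [{"slide": [0,0,0],"rot": [0,0,0],"claw": 0.5},{"slide": [0,0,0],"rot": [0,0,0],"claw": 0.5},{"slide": [0,0,0],"rot": [0,0,0],"claw": 0.5}]}}

```text
t: 11.68
tcp_pos: [0.4492, -0.3617, 0.0134]
tool_rot: [0.706, 0.708, 0.0, 0.0]
wrist_force: [-0.2, -0.4, -0.1]
finger_gap: 0.665
finger_force: 15.0
```

Call:
{"fn": "step_arm", "kwargs": {"moves": [{"slide": [0,0,0.01],"rot": [0,0,0],"claw": 0.5},{"slide": [0,0,0],"rot": [0,0,0],"claw": 0.2},{"slide": [0,0,0],"rot": [0,0,0],"claw": -0.5},{"slide": [0,0,0],"rot": [0,0,0],"claw": -1},{"slide": [0,0,0],"rot": [0,0,0],"claw": -1}]}}

```text
t: 12.1
tcp_pos: [0.4492, -0.3616, 0.0118]
tool_rot: [0.706, 0.708, 0.0, 0.0]
wrist_force: [0.0, 0.6, 0.7]
finger_gap: 0.829
finger_force: 0.0
```

Call:
{"fn": "step_arm", "kwargs": {"moves": [{"slide": [0,0,-0.1],"rot": [0,0,0],"claw": -1},{"slide": [0,0,-0.2],"rot": [0,0,0],"claw": -1},{"slide": [0,0,-0.25],"rot": [0,0,0],"claw": -1},{"slide": [0,0,-0.25],"rot": [0,0,0],"claw": -1},{"slide": [0,0,-0.2],"rot": [0,0,0],"claw": -1}]}}

```text
t: 12.52
tcp_pos: [0.4496, -0.3617, 0.1645]
tool_rot: [0.706, 0.708, 0.0, 0.001]
wrist_force: [-0.2, -0.4, -0.9]
finger_gap: 0.998
finger_force: 0.0
```

Call:
{"fn": "step_arm", "kwargs": {"moves": [{"slide": [-0.2,0,0],"rot": [0,0,0],"claw": -1},{"slide": [-0.2,0,0],"rot": [0,0,0],"claw": -1},{"slide": [0,0,0],"rot": [0,0,0],"claw": -1},{"slide": [0,0,0],"rot": [0,0,0],"claw": -1},{"slide": [0,0,0],"rot": [0,0,0],"claw": -1}]}}

```text
t: 12.93
tcp_pos: [0.4491, -0.4207, 0.1614]
tool_rot: [0.706, 0.708, 0.0, -0.001]
wrist_force: [-0.4, -0.2, 0.3]
finger_gap: 0.998
finger_force: 0.0
```

```bash
python3 w.py black_tin@0.006,tip_cup pics/w6.png
```

```text
[ 0.4494 -0.42    0.1614]
black_tin 0.92 [245.6, 113.8, 311.1, 180.6] [ 0.449  -0.3612] 0.0
tip_cup 0.91 [89.3, 33.7, 168.6, 107.1] [ 0.3087 -0.293 ] 0.0
```

Call:
{"fn": "step_arm", "kwargs": {"moves": [{"slide": [0.15,0.06,-0.03],"rot": [0,0,0],"claw": -1},{"slide": [0.23,0.1,-0.03],"rot": [0,0,0],"claw": -1},{"slide": [0.23,0.1,-0.03],"rot": [0,0,0],"claw": -1},{"slide": [0.23,0.1,-0.03],"rot": [0,0,0],"claw": -1},{"slide": [0.23,0.1,-0.03],"rot": [0,0,0],"claw": -1}]}}

```text
t: 13.5
tcp_pos: [0.5182, -0.2581, 0.1845]
tool_rot: [0.706, 0.709, 0.0, -0.0]
wrist_force: [1.2, 0.1, 0.2]
finger_gap: 1.002
finger_force: 0.0
```

Call:
{"fn": "step_arm", "kwargs": {"moves": [{"slide": [0.23,0.1,-0.03],"rot": [0,0,0],"claw": -1},{"slide": [0.23,0.1,-0.03],"rot": [0,0,0],"claw": -1},{"slide": [0.23,0.1,-0.03],"rot": [0,0,0],"claw": -1},{"slide": [0.23,0.1,-0.03],"rot": [0,0,0],"claw": -1},{"slide": [0.23,0.1,-0.03],"rot": [0,0,0],"claw": -1}]}}

```text
t: 13.92
tcp_pos: [0.5923, -0.0852, 0.2071]
tool_rot: [0.705, 0.709, 0.0, -0.0]
wrist_force: [1.0, -0.5, -0.1]
finger_gap: 0.999
finger_force: 0.0
```

Call:
{"fn": "step_arm", "kwargs": {"moves": [{"slide": [0.24,0,0],"rot": [0,0,0],"claw": -1},{"slide": [0.24,0,0],"rot": [0,0,0],"claw": -1},{"slide": [0.24,0,0],"rot": [0,0,0],"claw": -1},{"slide": [0.24,0,0],"rot": [0,0,0],"claw": -1},{"slide": [0.24,0,0],"rot": [0,0,0],"claw": -1}]}}

```text
t: 14.33
tcp_pos: [0.5908, 0.0946, 0.2068]
tool_rot: [0.705, 0.709, -0.0, -0.0]
wrist_force: [1.0, 0.8, -0.8]
finger_gap: 0.999
finger_force: 0.0
```

Call:
{"fn": "step_arm", "kwargs": {"moves": [{"slide": [0.24,0,0],"rot": [0,0,0],"claw": -1},{"slide": [0.24,0,0],"rot": [0,0,0],"claw": -1},{"slide": [0.24,0,0],"rot": [0,0,0],"claw": -1},{"slide": [0.24,0,0],"rot": [0,0,0],"claw": -1},{"slide": [0.12,0,0],"rot": [0,0,0],"claw": -1}]}}

```text
t: 14.75
tcp_pos: [0.5883, 0.2614, 0.2069]
tool_rot: [0.703, 0.711, 0.001, -0.002]
wrist_force: [-0.3, 0.5, 0.4]
finger_gap: 1.002
finger_force: 0.0
```

Call:
{"fn": "step_arm", "kwargs": {"moves": [{"slide": [0,0,0],"rot": [0,0,0],"claw": -1},{"slide": [0,0,0],"rot": [0,0,0],"claw": -1},{"slide": [0,0,0],"rot": [0,0,0],"claw": -1},{"slide": [0,0,0],"rot": [0,0,0],"claw": -1},{"slide": [0,0,0],"rot": [0,0,0],"claw": -1}]}}

```text
t: 15.17
tcp_pos: [0.5917, 0.2518, 0.2067]
tool_rot: [0.707, 0.707, -0.0, 0.0]
wrist_force: [-0.2, -0.9, -0.1]
finger_gap: 0.999
finger_force: 0.0
```

```bash
python3 w.py brown_tin,white_tin pics/w7.png; python3 -c "
from bench import *;print(observe()['joints'])"
```

```text
[0.5917 0.2521 0.2067]
brown_tin 0.61 [256.1, 74.1, 303.1, 128.3] [0.5934 0.3595] 0.0
white_tin 0.61 [298.0, 216.6, 338.2, 261.4] [0.6431 0.1901] 0.0
[-0.18093015  0.65043895 -0.45715161  1.45159539  0.30341851  1.10981186
 -0.69120645]
```

Call:
{"fn": "step_arm", "kwargs": {"moves": [{"slide": [0.14,0.013,0],"rot": [0,0,0],"claw": -1},{"slide": [0.15,0,0.1],"rot": [0,0,0],"claw": -1},{"slide": [0.15,0,0.15],"rot": [0,0,0],"claw": -1},{"slide": [0.14,0,0.15],"rot": [0,0,0],"claw": -1},{"slide": [0.127,0,0.15],"rot": [0,0,0],"claw": -1}]}}

```text
t: 15.73
tcp_pos: [0.5929, 0.3611, 0.1236]
tool_rot: [0.706, 0.708, 0.001, -0.0]
wrist_force: [0.9, 0.4, -0.8]
finger_gap: 1.0
finger_force: 0.0
```

Call:
{"fn": "step_arm", "kwargs": {"moves": [{"slide": [0,0,0.15],"rot": [0,0,0],"claw": -1},{"slide": [0,0,0.15],"rot": [0,0,0],"claw": -1},{"slide": [0,0,0.15],"rot": [0,0,0],"claw": -1},{"slide": [0,0,0],"rot": [0,0,0],"claw": -1},{"slide": [0,0,0],"rot": [0,0,0],"claw": -1}]}}

```text
t: 16.15
tcp_pos: [0.5924, 0.359, 0.0557]
tool_rot: [0.706, 0.708, -0.001, -0.0]
wrist_force: [-0.2, -0.3, 0.3]
finger_gap: 1.001
finger_force: 0.0
```

Call:
{"fn": "step_arm", "kwargs": {"moves": [{"slide": [0,0,0],"rot": [0,0,0],"claw": -1},{"slide": [0,0,0],"rot": [0,0,0],"claw": -1},{"slide": [0,0,0],"rot": [0,0,0],"claw": -1},{"slide": [0,0,0],"rot": [0,0,0],"claw": -1},{"slide": [0,0,0],"rot": [0,0,0],"claw": -1}]}}

```text
t: 16.57
tcp_pos: [0.5933, 0.3602, 0.0577]
tool_rot: [0.706, 0.708, 0.001, 0.0]
wrist_force: [0.1, -0.3, 1.0]
finger_gap: 1.0
finger_force: 0.0
```

Call:
{"fn": "step_arm", "kwargs": {"moves": [{"slide": [-0.01,0,0.1],"rot": [0,0,0],"claw": -1},{"slide": [0,0,0.1],"rot": [0,0,0],"claw": -1},{"slide": [0,0,0.1],"rot": [0,0,0],"claw": -1},{"slide": [0,0,0.045],"rot": [0,0,0],"claw": -1},{"slide": [0,0,0],"rot": [0,0,0],"claw": -1}]}}

```text
t: 16.98
tcp_pos: [0.5915, 0.3575, 0.0026]
tool_rot: [0.706, 0.708, -0.002, -0.0]
wrist_force: [-0.0, -0.2, 0.0]
finger_gap: 0.998
finger_force: 0.0
```

Call:
{"fn": "step_arm", "kwargs": {"moves": [{"slide": [0,0,0],"rot": [0,0,0],"claw": -0.3},{"slide": [0,0,0],"rot": [0,0,0],"claw": 0.2},{"slide": [0,0,0],"rot": [0,0,0],"claw": 0.6},{"slide": [0,0,0],"rot": [0,0,0],"claw": 0.6},{"slide": [0,0,0],"rot": [0,0,0],"claw": 0.6}]}}

```text
t: 17.4
tcp_pos: [0.5932, 0.3588, 0.0057]
tool_rot: [0.706, 0.708, 0.001, 0.0]
wrist_force: [0.1, -0.9, -0.8]
finger_gap: 0.695
finger_force: 0.0
```

Call:
{"fn": "step_arm", "kwargs": {"moves": [{"slide": [0,0,0],"rot": [0,0,0],"claw": 0.6},{"slide": [0,0,0],"rot": [0,0,0],"claw": 0.6},{"slide": [0,0,0],"rot": [0,0,0],"claw": 0.6},{"slide": [0,0,0],"rot": [0,0,0],"claw": 0.6},{"slide": [0,0,0],"rot": [0,0,0],"claw": 0.6}]}}

```text
t: 17.82
tcp_pos: [0.593, 0.3585, 0.0053]
tool_rot: [0.706, 0.708, 0.0, 0.0]
wrist_force: [-0.3, 0.4, 2.2]
finger_gap: 0.577
finger_force: 15.0
```

Call:
{"fn": "step_arm", "kwargs": {"moves": [{"slide": [0,0,-0.1],"rot": [0,0,0],"claw": 0.6},{"slide": [0,0,-0.2],"rot": [0,0,0],"claw": 0.6},{"slide": [0,0,-0.2],"rot": [0,0,0],"claw": 0.6},{"slide": [0,0,-0.2],"rot": [0,0,0],"claw": 0.6},{"slide": [0,0,-0.2],"rot": [0,0,0],"claw": 0.6}]}}

```text
t: 18.23
tcp_pos: [0.5925, 0.3584, 0.1421]
tool_rot: [0.706, 0.708, -0.0, -0.0]
wrist_force: [0.8, -0.1, -0.6]
finger_gap: 0.576
finger_force: 15.0
```

Call:
{"fn": "step_arm", "kwargs": {"moves": [{"slide": [-0.15,0,0],"rot": [0,0,0],"claw": 0.6},{"slide": [-0.2,0,0],"rot": [0,0,0],"claw": 0.6},{"slide": [-0.22,0,0],"rot": [0,0,0],"claw": 0.6},{"slide": [-0.22,0,0],"rot": [0,0,0],"claw": 0.6},{"slide": [-0.22,0,0],"rot": [0,0,0],"claw": 0.6}]}}

```text
t: 18.65
tcp_pos: [0.593, 0.2056, 0.1408]
tool_rot: [0.706, 0.708, 0.0, 0.0]
wrist_force: [0.2, -0.0, -1.6]
finger_gap: 0.578
finger_force: 15.0
```

Call:
{"fn": "step_arm", "kwargs": {"moves": [{"slide": [-0.23,-0.1,0],"rot": [0,0,0],"claw": 0.6},{"slide": [-0.23,-0.1,0],"rot": [0,0,0],"claw": 0.6},{"slide": [-0.23,-0.1,0],"rot": [0,0,0],"claw": 0.6},{"slide": [-0.23,-0.1,0],"rot": [0,0,0],"claw": 0.6},{"slide": [-0.23,-0.1,0],"rot": [0,0,0],"claw": 0.6}]}}

```text
t: 19.07
tcp_pos: [0.5179, 0.0328, 0.1408]
tool_rot: [0.706, 0.708, 0.0, 0.0]
wrist_force: [0.4, -0.8, -0.7]
finger_gap: 0.577
finger_force: 15.0
```

Call:
{"fn": "step_arm", "kwargs": {"moves": [{"slide": [-0.23,-0.09,0],"rot": [0,0,0],"claw": 0.6},{"slide": [-0.23,-0.09,0],"rot": [0,0,0],"claw": 0.6},{"slide": [-0.23,-0.09,0],"rot": [0,0,0],"claw": 0.6},{"slide": [-0.23,-0.09,0],"rot": [0,0,0],"claw": 0.6},{"slide": [-0.23,-0.09,0],"rot": [0,0,0],"claw": 0.6}]}}

```text
t: 19.48
tcp_pos: [0.451, -0.1399, 0.1408]
tool_rot: [0.706, 0.708, 0.0, 0.001]
wrist_force: [1.2, 0.0, -0.5]
finger_gap: 0.574
finger_force: 15.0
```

Call:
{"fn": "step_arm", "kwargs": {"moves": [{"slide": [-0.2,0,0],"rot": [0,0,0],"claw": 0.6},{"slide": [-0.2,0,0],"rot": [0,0,0],"claw": 0.6},{"slide": [-0.2,0,0],"rot": [0,0,0],"claw": 0.6},{"slide": [-0.2,0,0],"rot": [0,0,0],"claw": 0.6},{"slide": [-0.17,0,0],"rot": [0,0,0],"claw": 0.6}]}}

```text
t: 19.9
tcp_pos: [0.4518, -0.2865, 0.1407]
tool_rot: [0.707, 0.708, -0.0, 0.001]
wrist_force: [-0.6, -0.2, -0.5]
finger_gap: 0.577
finger_force: 15.0
```

Call:
{"fn": "step_arm", "kwargs": {"moves": [{"slide": [-0.1,0,0],"rot": [0,0,0],"claw": 0.6},{"slide": [0,0,0],"rot": [0,0,0],"claw": 0.6},{"slide": [0,0,0],"rot": [0,0,0],"claw": 0.6},{"slide": [0,0,0],"rot": [0,0,0],"claw": 0.6},{"slide": [0,0,0],"rot": [0,0,0],"claw": 0.6}]}}

```text
t: 20.32
tcp_pos: [0.4527, -0.2967, 0.1403]
tool_rot: [0.705, 0.709, 0.0, -0.0]
wrist_force: [0.1, 1.2, -0.3]
finger_gap: 0.577
finger_force: 15.0
```

Call:
{"fn": "step_arm", "kwargs": {"moves": [{"slide": [-0.1,-0.025,0],"rot": [0,0,0],"claw": 0.6},{"slide": [-0.11,0,0],"rot": [0,0,0],"claw": 0.6},{"slide": [-0.11,0,0.1],"rot": [0,0,0],"claw": 0.6},{"slide": [-0.11,0,0.1],"rot": [0,0,0],"claw": 0.6},{"slide": [0,0,0.1],"rot": [0,0,0],"claw": 0.6}]}}

```text
t: 20.73
tcp_pos: [0.4486, -0.3665, 0.0947]
tool_rot: [0.707, 0.707, -0.001, 0.001]
wrist_force: [-1.1, -0.4, -1.1]
finger_gap: 0.578
finger_force: 15.0
```

Call:
{"fn": "step_arm", "kwargs": {"moves": [{"slide": [0,0,0.1],"rot": [0,0,0],"claw": 0.6},{"slide": [0,0,0.1],"rot": [0,0,0],"claw": 0.6},{"slide": [0,0,0],"rot": [0,0,0],"claw": 0.6},{"slide": [0,0,0],"rot": [0,0,0],"claw": 0.6},{"slide": [0,0,0],"rot": [0,0,0],"claw": 0.6}]}}

```text
t: 21.15
tcp_pos: [0.4497, -0.3627, 0.0659]
tool_rot: [0.705, 0.709, 0.0, 0.001]
wrist_force: [-0.6, -0.8, -0.1]
finger_gap: 0.576
finger_force: 15.0
```

Call:
{"fn": "step_arm", "kwargs": {"moves": [{"slide": [0,0,0],"rot": [0,0,0],"claw": 0.6},{"slide": [0,0,0],"rot": [0,0,0],"claw": 0.6},{"slide": [0,0,0],"rot": [0,0,0],"claw": 0.6},{"slide": [0,0,0],"rot": [0,0,0],"claw": 0.6},{"slide": [0,0,0],"rot": [0,0,0],"claw": 0.6}]}}

```text
t: 21.57
tcp_pos: [0.4488, -0.3636, 0.0652]
tool_rot: [0.706, 0.708, 0.0, 0.0]
wrist_force: [0.3, 0.2, -0.8]
finger_gap: 0.577
finger_force: 15.0
```

Run:
```python
from h import *
d=capture('wrist');im=d['image'];t=observe()['tcp_pos'];print(t)
def ring(c,r,z,col):
    cv2.polylines(im,[proj(d,np.c_[C*r+c,np.full(48,z)]).round().astype(int)],True,col)
ring([.449,-.3613],.031,.034,(0,255,255)); b=t[2]-.0053
for z in(b,b+.026): ring(t[:2],.027,z,(255,255,0))
cv2.imwrite('pics/w8.png',im)
```

```text
[ 0.44873248 -0.3635572   0.06510405]
```

View pics/w8.png

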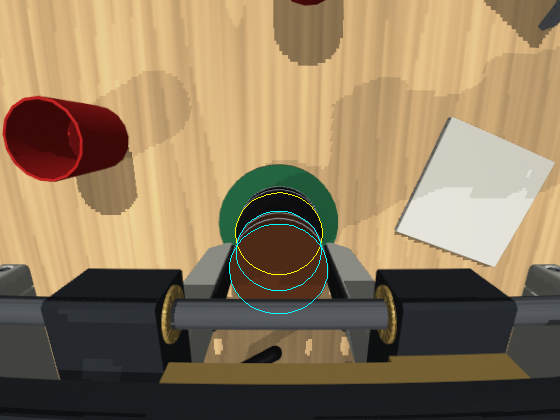

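Call:
{"fn": "step_arm", "kwargs": {"moves": [{"slide": [0.015,0,0.05],"rot": [0,0,0],"claw": 0.6},{"slide": [0,0,0.05],"rot": [0,0,0],"claw": 0.6},{"slide": [0,0,0.04],"rot": [0,0,0],"claw": 0.6},{"slide": [0,0,0.02],"rot": [0,0,0],"claw": 0.6},{"slide": [0,0,0],"rot": [0,0,0],"claw": 0.6}]}}

```text
t: 22.03
tcp_pos: [0.4481, -0.3608, 0.0398]
tool_rot: [0.706, 0.708, -0.0, -0.001]
wrist_force: [-0.2, -0.5, -0.9]
finger_gap: 0.58
finger_force: 15.0
```

Call:
{"fn": "step_arm", "kwargs": {"moves": [{"slide": [0,0,0],"rot": [0,0,0],"claw": 0.6},{"slide": [0,0,0],"rot": [0,0,0],"claw": 0.6},{"slide": [0,0,0],"rot": [0,0,0],"claw": 0.6},{"slide": [0,0,0],"rot": [0,0,0],"claw": 0.6},{"slide": [0,0,0],"rot": [0,0,0],"claw": 0.6}]}}

```text
t: 22.45
tcp_pos: [0.4488, -0.3613, 0.0411]
tool_rot: [0.706, 0.708, 0.0, 0.0]
wrist_force: [-0.5, 0.1, -0.8]
finger_gap: 0.577
finger_force: 15.0
```

Good; 1.5 mm more, then release, lift and look back.

Call:
{"fn": "step_arm", "kwargs": {"moves": [{"slide": [0,0,0.01],"rot": [0,0,0],"claw": 0.6},{"slide": [0,0,0],"rot": [0,0,0],"claw": 0.3},{"slide": [0,0,0],"rot": [0,0,0],"claw": -0.3},{"slide": [0,0,0],"rot": [0,0,0],"claw": -0.8},{"slide": [0,0,0],"rot": [0,0,0],"claw": -1}]}}

```text
t: 22.87
tcp_pos: [0.4489, -0.3613, 0.0396]
tool_rot: [0.706, 0.708, 0.0, 0.0]
wrist_force: [-0.8, -0.8, -0.8]
finger_gap: 0.743
finger_force: 0.0
```

Call:
{"fn": "step_arm", "kwargs": {"moves": [{"slide": [0,0,-0.1],"rot": [0,0,0],"claw": -1},{"slide": [0,0,-0.2],"rot": [0,0,0],"claw": -1},{"slide": [0,0,-0.25],"rot": [0,0,0],"claw": -1},{"slide": [0,0,-0.25],"rot": [0,0,0],"claw": -1},{"slide": [0,0,-0.2],"rot": [0,0,0],"claw": -1}]}}

```text
t: 23.28
tcp_pos: [0.4494, -0.3613, 0.1923]
tool_rot: [0.706, 0.708, 0.0, 0.001]
wrist_force: [1.0, -1.3, 0.5]
finger_gap: 1.0
finger_force: 0.0
```

Call:
{"fn": "step_arm", "kwargs": {"moves": [{"slide": [-0.2,0,0],"rot": [0,0,0],"claw": -1},{"slide": [-0.2,0,0],"rot": [0,0,0],"claw": -1},{"slide": [0,0,0],"rot": [0,0,0],"claw": -1},{"slide": [0,0,0],"rot": [0,0,0],"claw": -1},{"slide": [0,0,0],"rot": [0,0,0],"claw": -1}]}}

```text
t: 23.7
tcp_pos: [0.4488, -0.4204, 0.1891]
tool_rot: [0.706, 0.708, 0.0, -0.001]
wrist_force: [0.3, 0.6, -0.8]
finger_gap: 0.998
finger_force: 0.0
```

```bash
python3 w.py brown_tin@0.034,square_tile pics/w9.png
```

```text
[ 0.4492 -0.4197  0.1892]
brown_tin 0.61 [250.5, 119.5, 305.3, 177.0] [ 0.4485 -0.3605] 0.0
square_tile 0.59 [357.9, 70.9, 468.6, 179.9] [ 0.6062 -0.3379] 0.0
```

Call:
{"fn": "step_arm", "kwargs": {"moves": [{"slide": [0.15,0.04,0],"rot": [0,0,0],"claw": -1},{"slide": [0.22,0.05,0],"rot": [0,0,0],"claw": -1},{"slide": [0.22,0.05,0],"rot": [0,0,0],"claw": -1},{"slide": [0.22,0.05,0],"rot": [0,0,0],"claw": -1},{"slide": [0.22,0.05,0],"rot": [0,0,0],"claw": -1}]}}

```text
t: 24.27
tcp_pos: [0.4846, -0.264, 0.1896]
tool_rot: [0.706, 0.709, 0.0, -0.0]
wrist_force: [0.5, -0.3, 0.2]
finger_gap: 0.997
finger_force: 0.0
```

Call:
{"fn": "step_arm", "kwargs": {"moves": [{"slide": [0.22,0,0],"rot": [0,0,0],"claw": -1},{"slide": [0.22,0,0],"rot": [0,0,0],"claw": -1},{"slide": [0.22,0,0],"rot": [0,0,0],"claw": -1},{"slide": [0.22,0,0],"rot": [0,0,0],"claw": -1},{"slide": [0.22,0,0],"rot": [0,0,0],"claw": -1}]}}

```text
t: 24.68
tcp_pos: [0.4835, -0.0991, 0.1897]
tool_rot: [0.705, 0.709, 0.0, 0.0]
wrist_force: [0.3, 1.0, -0.1]
finger_gap: 1.003
finger_force: 0.0
```

Call:
{"fn": "step_arm", "kwargs": {"moves": [{"slide": [0.22,-0.03,0],"rot": [0,0,0],"claw": -1},{"slide": [0.22,-0.03,0],"rot": [0,0,0],"claw": -1},{"slide": [0.22,-0.03,0],"rot": [0,0,0],"claw": -1},{"slide": [0.22,-0.03,0],"rot": [0,0,0],"claw": -1},{"slide": [0.2,-0.03,0],"rot": [0,0,0],"claw": -1}]}}

```text
t: 25.1
tcp_pos: [0.46, 0.0633, 0.1898]
tool_rot: [0.705, 0.709, 0.0, -0.0]
wrist_force: [0.3, -0.5, 0.2]
finger_gap: 1.004
finger_force: 0.0
```

Call:
{"fn": "step_arm", "kwargs": {"moves": [{"slide": [0.2,0,0],"rot": [0,0,0],"claw": -1},{"slide": [0.15,0,0],"rot": [0,0,0.0],"claw": -1},{"slide": [0.1,0,0.1],"rot": [0,0,0],"claw": -1},{"slide": [0.05,0,0.15],"rot": [0,0,0],"claw": -1},{"slide": [0,0,0.15],"rot": [0,0,0],"claw": -1}]}}

```text
t: 25.52
tcp_pos: [0.4606, 0.1393, 0.1298]
tool_rot: [0.704, 0.71, 0.002, 0.0]
wrist_force: [0.5, -0.1, -1.0]
finger_gap: 1.002
finger_force: 0.0
```

Call:
{"fn": "step_arm", "kwargs": {"moves": [{"slide": [0,0,0.15],"rot": [0,0,0],"claw": -1},{"slide": [0,0,0.1],"rot": [0,0,0],"claw": -1},{"slide": [0,0,0],"rot": [0,0,0],"claw": -1},{"slide": [0,0,0],"rot": [0,0,0],"claw": -1},{"slide": [0,0,0],"rot": [0,0,0],"claw": -1}]}}

```text
t: 25.93
tcp_pos: [0.4611, 0.1361, 0.0929]
tool_rot: [0.706, 0.708, 0.001, 0.0]
wrist_force: [0.2, -0.9, 0.2]
finger_gap: 0.999
finger_force: 0.0
```

Call:
{"fn": "step_arm", "kwargs": {"moves": [{"slide": [0,0,0],"rot": [0,0,0],"claw": -1},{"slide": [0,0,0],"rot": [0,0,0],"claw": -1},{"slide": [0,0,0],"rot": [0,0,0],"claw": -1}]}}

```text
t: 26.18
tcp_pos: [0.4613, 0.1354, 0.0928]
tool_rot: [0.706, 0.708, 0.001, 0.0]
wrist_force: [0.4, 0.1, -0.1]
finger_gap: 0.999
finger_force: 0.0
```

Call:
{"fn": "step_arm", "kwargs": {"moves": [{"slide": [0.085,0,0],"rot": [0,0,0],"claw": -1},{"slide": [0.085,0,0],"rot": [0,0,0],"claw": -1},{"slide": [0.079,-0.004,0.1],"rot": [0,0,0],"claw": -1},{"slide": [0,0,0.12],"rot": [0,0,0],"claw": -1},{"slide": [0,0,0.1],"rot": [0,0,0],"claw": -1}]}}

```text
t: 26.6
tcp_pos: [0.4604, 0.1738, 0.0439]
tool_rot: [0.706, 0.709, 0.001, 0.0]
wrist_force: [0.2, 0.8, 0.5]
finger_gap: 1.0
finger_force: 0.0
```

Call:
{"fn": "step_arm", "kwargs": {"moves": [{"slide": [0,0,0],"rot": [0,0,0],"claw": -1},{"slide": [0,0,0],"rot": [0,0,0],"claw": -1},{"slide": [0,0,0],"rot": [0,0,0],"claw": -1},{"slide": [0,0,0],"rot": [0,0,0],"claw": -1},{"slide": [0,0,0],"rot": [0,0,0],"claw": -1}]}}

```text
t: 27.02
tcp_pos: [0.4607, 0.1728, 0.0449]
tool_rot: [0.706, 0.708, 0.001, 0.0]
wrist_force: [-0.3, 0.6, 0.3]
finger_gap: 1.002
finger_force: 0.0
```

Call:
{"fn": "step_arm", "kwargs": {"moves": [{"slide": [0,0,0.09],"rot": [0,0,0],"claw": -1},{"slide": [0,0,0.09],"rot": [0,0,0],"claw": -1},{"slide": [0,0,0.07],"rot": [0,0,0],"claw": -1},{"slide": [0,0,0],"rot": [0,0,0],"claw": -1},{"slide": [0,0,0],"rot": [0,0,0],"claw": -1}]}}

```text
t: 27.43
tcp_pos: [0.4601, 0.1727, 0.0067]
tool_rot: [0.706, 0.708, -0.0, -0.0]
wrist_force: [0.1, -0.7, -0.3]
finger_gap: 1.004
finger_force: 0.0
```

Call:
{"fn": "step_arm", "kwargs": {"moves": [{"slide": [0,0,0],"rot": [0,0,0],"claw": -1},{"slide": [0,0,0],"rot": [0,0,0],"claw": -1},{"slide": [0,0,0],"rot": [0,0,0],"claw": -1}]}}

```text
t: 27.68
tcp_pos: [0.4605, 0.1729, 0.0072]
tool_rot: [0.706, 0.708, 0.001, 0.0]
wrist_force: [0.6, 0.2, -0.3]
finger_gap: 0.998
finger_force: 0.0
```

Call:
{"fn": "step_arm", "kwargs": {"moves": [{"slide": [0,0,0.008],"rot": [0,0,0],"claw": -0.2},{"slide": [0,0,0],"rot": [0,0,0],"claw": 0.2},{"slide": [0,0,0],"rot": [0,0,0],"claw": 0.5},{"slide": [0,0,0],"rot": [0,0,0],"claw": 0.5},{"slide": [0,0,0],"rot": [0,0,0],"claw": 0.5}]}}

```text
t: 28.1
tcp_pos: [0.46, 0.1727, 0.0053]
tool_rot: [0.706, 0.708, 0.0, -0.0]
wrist_force: [-0.2, 0.9, 0.0]
finger_gap: 0.689
finger_force: 0.0
```

Call:
{"fn": "step_arm", "kwargs": {"moves": [{"slide": [0,0,0],"rot": [0,0,0],"claw": 0.5},{"slide": [0,0,0],"rot": [0,0,0],"claw": 0.5},{"slide": [0,0,0],"rot": [0,0,0],"claw": 0.5},{"slide": [0,0,0],"rot": [0,0,0],"claw": 0.5}]}}

```text
t: 28.43
tcp_pos: [0.46, 0.1727, 0.0052]
tool_rot: [0.706, 0.708, 0.0, -0.0]
wrist_force: [-0.2, 0.5, 0.5]
finger_gap: 0.665
finger_force: 15.0
```

Call:
{"fn": "step_arm", "kwargs": {"moves": [{"slide": [0,0,-0.1],"rot": [0,0,0],"claw": 0.5},{"slide": [0,0,-0.2],"rot": [0,0,0],"claw": 0.5},{"slide": [0,0,-0.2],"rot": [0,0,0],"claw": 0.5},{"slide": [0,0,-0.2],"rot": [0,0,0],"claw": 0.5},{"slide": [0,0,-0.2],"rot": [0,0,0],"claw": 0.5}]}}

```text
t: 28.85
tcp_pos: [0.4593, 0.1723, 0.1413]
tool_rot: [0.706, 0.708, -0.001, -0.0]
wrist_force: [0.6, -0.1, -0.3]
finger_gap: 0.662
finger_force: 15.0
```

Call:
{"fn": "step_arm", "kwargs": {"moves": [{"slide": [-0.15,0.07,0],"rot": [0,0,0],"claw": 0.5},{"slide": [-0.2,0.07,0],"rot": [0,0,0],"claw": 0.5},{"slide": [-0.22,0.07,0],"rot": [0,0,0],"claw": 0.5},{"slide": [-0.22,0.07,0],"rot": [0,0,0],"claw": 0.5},{"slide": [-0.22,0.07,0],"rot": [0,0,0],"claw": 0.5}]}}

```text
t: 29.27
tcp_pos: [0.5128, 0.0197, 0.1401]
tool_rot: [0.706, 0.708, -0.0, -0.0]
wrist_force: [-0.4, 0.2, -0.6]
finger_gap: 0.662
finger_force: 15.0
```

Call:
{"fn": "step_arm", "kwargs": {"moves": [{"slide": [-0.22,0.07,0],"rot": [0,0,0],"claw": 0.5},{"slide": [-0.22,0.07,0],"rot": [0,0,0],"claw": 0.5},{"slide": [-0.22,0.07,0],"rot": [0,0,0],"claw": 0.5},{"slide": [-0.22,0.07,0],"rot": [0,0,0],"claw": 0.5},{"slide": [-0.22,0.07,0],"rot": [0,0,0],"claw": 0.5}]}}

```text
t: 29.68
tcp_pos: [0.5656, -0.1454, 0.1398]
tool_rot: [0.706, 0.708, -0.0, -0.001]
wrist_force: [0.9, 0.3, -0.7]
finger_gap: 0.668
finger_force: 15.0
```

Call:
{"fn": "step_arm", "kwargs": {"moves": [{"slide": [-0.22,0.07,0],"rot": [0,0,0],"claw": 0.5},{"slide": [-0.22,0.07,0],"rot": [0,0,0],"claw": 0.5},{"slide": [-0.2,0.07,0],"rot": [0,0,0],"claw": 0.5},{"slide": [-0.2,0.06,0],"rot": [0,0,0],"claw": 0.5},{"slide": [-0.17,0,0],"rot": [0,0,0],"claw": 0.5}]}}

```text
t: 30.1
tcp_pos: [0.6075, -0.2972, 0.1393]
tool_rot: [0.706, 0.708, 0.0, 0.0]
wrist_force: [-0.3, -0.0, -0.9]
finger_gap: 0.667
finger_force: 15.0
```

Call:
{"fn": "step_arm", "kwargs": {"moves": [{"slide": [-0.1,0,0],"rot": [0,0,0],"claw": 0.5},{"slide": [-0.05,0,0],"rot": [0,0,0],"claw": 0.5},{"slide": [0,0,0],"rot": [0,0,0],"claw": 0.5},{"slide": [0,0,0],"rot": [0,0,0],"claw": 0.5},{"slide": [0,0,0],"rot": [0,0,0],"claw": 0.5}]}}

```text
t: 30.52
tcp_pos: [0.6074, -0.3143, 0.1405]
tool_rot: [0.705, 0.709, 0.001, -0.001]
wrist_force: [-0.9, -0.1, -0.9]
finger_gap: 0.663
finger_force: 15.0
```

Call:
{"fn": "step_arm", "kwargs": {"moves": [{"slide": [-0.08,-0.01,0.05],"rot": [0,0,0],"claw": 0.5},{"slide": [-0.078,0,0.13],"rot": [0,0,0],"claw": 0.5},{"slide": [0,0,0.13],"rot": [0,0,0],"claw": 0.5},{"slide": [0,0,0.13],"rot": [0,0,0],"claw": 0.5},{"slide": [0,0,0.13],"rot": [0,0,0],"claw": 0.5}]}}

```text
t: 30.93
tcp_pos: [0.6053, -0.3412, 0.0535]
tool_rot: [0.706, 0.708, -0.0, -0.0]
wrist_force: [-0.5, -0.4, -1.4]
finger_gap: 0.664
finger_force: 15.0
```

Call:
{"fn": "step_arm", "kwargs": {"moves": [{"slide": [0,0,0.06],"rot": [0,0,0],"claw": 0.5},{"slide": [0,0,0],"rot": [0,0,0],"claw": 0.5},{"slide": [0,0,0],"rot": [0,0,0],"claw": 0.5},{"slide": [0,0,0],"rot": [0,0,0],"claw": 0.5},{"slide": [0,0,0],"rot": [0,0,0],"claw": 0.5}]}}

```text
t: 31.35
tcp_pos: [0.6067, -0.3413, 0.0474]
tool_rot: [0.706, 0.708, 0.001, 0.001]
wrist_force: [0.2, 0.2, -0.7]
finger_gap: 0.661
finger_force: 15.0
```

Call:
{"fn": "step_arm", "kwargs": {"moves": [{"slide": [0,0,0],"rot": [0,0,0],"claw": 0.5},{"slide": [0,0,0],"rot": [0,0,0],"claw": 0.5},{"slide": [0,0,0],"rot": [0,0,0],"claw": 0.5},{"slide": [0,0,0],"rot": [0,0,0],"claw": 0.5},{"slide": [0,0,0],"rot": [0,0,0],"claw": 0.5}]}}

```text
t: 31.77
tcp_pos: [0.6056, -0.3411, 0.0459]
tool_rot: [0.706, 0.708, 0.0, 0.0]
wrist_force: [-0.4, -0.3, -1.3]
finger_gap: 0.663
finger_force: 15.0
```

Call:
{"fn": "step_arm", "kwargs": {"moves": [{"slide": [0.02,0,0.08],"rot": [0,0,0],"claw": 0.5},{"slide": [0,0,0.08],"rot": [0,0,0],"claw": 0.5},{"slide": [0,0,0.04],"rot": [0,0,0],"claw": 0.5},{"slide": [0,0,0.02],"rot": [0,0,0],"claw": 0.5},{"slide": [0,0,0],"rot": [0,0,0],"claw": 0.5}]}}

```text
t: 32.18
tcp_pos: [0.6047, -0.3376, 0.0116]
tool_rot: [0.706, 0.708, -0.0, -0.001]
wrist_force: [-1.1, -0.4, -1.2]
finger_gap: 0.666
finger_force: 15.0
```

Call:
{"fn": "step_arm", "kwargs": {"moves": [{"slide": [0,0,0],"rot": [0,0,0],"claw": 0.5},{"slide": [0,0,0],"rot": [0,0,0],"claw": 0.5},{"slide": [0,0,0],"rot": [0,0,0],"claw": 0.5},{"slide": [0,0,0],"rot": [0,0,0],"claw": 0.5},{"slide": [0,0,0],"rot": [0,0,0],"claw": 0.5}]}}

```text
t: 32.6
tcp_pos: [0.6056, -0.3382, 0.0127]
tool_rot: [0.706, 0.708, 0.0, 0.0]
wrist_force: [0.4, -0.0, -1.3]
finger_gap: 0.662
finger_force: 15.0
```

Call:
{"fn": "step_arm", "kwargs": {"moves": [{"slide": [0,0,0.01],"rot": [0,0,0],"claw": 0.5},{"slide": [0,0,0],"rot": [0,0,0],"claw": 0.2},{"slide": [0,0,0],"rot": [0,0,0],"claw": -0.5},{"slide": [0,0,0],"rot": [0,0,0],"claw": -1},{"slide": [0,0,0],"rot": [0,0,0],"claw": -1}]}}

```text
t: 33.02
tcp_pos: [0.6056, -0.3381, 0.0114]
tool_rot: [0.706, 0.708, 0.0, 0.0]
wrist_force: [0.4, 0.4, -0.2]
finger_gap: 0.828
finger_force: 0.0
```

Call:
{"fn": "step_arm", "kwargs": {"moves": [{"slide": [0,0,-0.1],"rot": [0,0,0],"claw": -1},{"slide": [0,0,-0.2],"rot": [0,0,0],"claw": -1},{"slide": [0,0,-0.25],"rot": [0,0,0],"claw": -1},{"slide": [0,0,-0.25],"rot": [0,0,0],"claw": -1},{"slide": [0,0,-0.2],"rot": [0,0,0],"claw": -1}]}}

```text
t: 33.43
tcp_pos: [0.6065, -0.3381, 0.1658]
tool_rot: [0.706, 0.708, 0.001, 0.002]
wrist_force: [1.4, 0.1, -0.4]
finger_gap: 0.999
finger_force: 0.0
```

Call:
{"fn": "step_arm", "kwargs": {"moves": [{"slide": [-0.2,0,0],"rot": [0,0,0],"claw": -1},{"slide": [-0.2,0,0],"rot": [0,0,0],"claw": -1},{"slide": [0,0,0],"rot": [0,0,0],"claw": -1},{"slide": [0,0,0],"rot": [0,0,0],"claw": -1},{"slide": [0,0,0],"rot": [0,0,0],"claw": -1}]}}

```text
t: 33.85
tcp_pos: [0.6058, -0.3973, 0.1618]
tool_rot: [0.706, 0.708, 0.001, -0.0]
wrist_force: [-0.1, 0.2, 1.0]
finger_gap: 0.999
finger_force: 0.0
```

```bash
python3 w.py blue_tin@0.006,brown_tin@0.034,tip_cup pics/w10.png
```

```text
[ 0.6062 -0.3963  0.1617]
blue_tin 0.87 [246.9, 116.3, 309.7, 178.8] [ 0.606  -0.3379] 0.0
brown_tin 0.94 [78.3, 145.8, 149.8, 203.9] [ 0.4474 -0.3607] 0.0
tip_cup 0.58 [2.3, 80.7, 27.8, 131.1] [ 0.3442 -0.2977] 0.0
tip_cup 0.52 [122.4, 0.0, 159.0, 11.3] [ 0.484  -0.2134] 0.0
```

Call:
{"fn": "step_arm", "kwargs": {"moves": [{"slide": [0.15,0.03,-0.05],"rot": [0,0,0],"claw": -1},{"slide": [0.2,0.03,-0.05],"rot": [0,0,0],"claw": -1},{"slide": [0.2,0.03,-0.05],"rot": [0,0,0],"claw": -1},{"slide": [0.2,0.03,-0.05],"rot": [0,0,0],"claw": -1},{"slide": [0.2,0.03,0],"rot": [0,0,0],"claw": -1}]}}

```text
t: 34.47
tcp_pos: [0.629, -0.2531, 0.1933]
tool_rot: [0.706, 0.709, 0.001, 0.001]
wrist_force: [1.0, 0.3, 0.7]
finger_gap: 0.996
finger_force: 0.0
```

Call:
{"fn": "step_arm", "kwargs": {"moves": [{"slide": [0.22,0.03,0],"rot": [0,0,0],"claw": -1},{"slide": [0.22,0.03,0],"rot": [0,0,0],"claw": -1},{"slide": [0.22,0.03,0],"rot": [0,0,0],"claw": -1},{"slide": [0.22,0.02,0],"rot": [0,0,0],"claw": -1},{"slide": [0.22,0,0],"rot": [0,0,0],"claw": -1}]}}

```text
t: 34.88
tcp_pos: [0.644, -0.0877, 0.1915]
tool_rot: [0.706, 0.709, 0.0, 0.0]
wrist_force: [0.2, -0.3, 0.3]
finger_gap: 1.008
finger_force: 0.0
```

Call:
{"fn": "step_arm", "kwargs": {"moves": [{"slide": [0.22,0,0],"rot": [0,0,0],"claw": -1},{"slide": [0.22,0,0],"rot": [0,0,0],"claw": -1},{"slide": [0.22,0,0],"rot": [0,0,0],"claw": -1},{"slide": [0.2,0,0],"rot": [0,0,0],"claw": -1},{"slide": [0.2,0,0],"rot": [0,0,0],"claw": -1}]}}

```text
t: 35.3
tcp_pos: [0.6427, 0.0713, 0.1916]
tool_rot: [0.705, 0.709, 0.0, -0.0]
wrist_force: [0.5, 0.2, 0.6]
finger_gap: 1.0
finger_force: 0.0
```

Call:
{"fn": "step_arm", "kwargs": {"moves": [{"slide": [0.12,0,0],"rot": [0,0,0],"claw": -1},{"slide": [0,0,0],"rot": [0,0,0],"claw": -1},{"slide": [0,0,0],"rot": [0,0,0],"claw": -1},{"slide": [0,0,0],"rot": [0,0,0],"claw": -1},{"slide": [0,0,0],"rot": [0,0,0],"claw": -1}]}}

```text
t: 35.72
tcp_pos: [0.6435, 0.0841, 0.191]
tool_rot: [0.707, 0.707, -0.001, 0.001]
wrist_force: [0.1, -0.4, -0.6]
finger_gap: 0.997
finger_force: 0.0
```

```bash
python3 w.py white_tin pics/w11.png
```

```text
[0.6436 0.0841 0.1911]
white_tin 0.65 [253.7, 70.7, 304.6, 125.3] [0.6429 0.1914] 0.0
```

Call:
{"fn": "step_arm", "kwargs": {"moves": [{"slide": [0.15,0,0],"rot": [0,0,0],"claw": -1},{"slide": [0.15,0,0.1],"rot": [0,0,0],"claw": -1},{"slide": [0.15,0,0.1],"rot": [0,0,0],"claw": -1},{"slide": [0.14,0,0.12],"rot": [0,0,0],"claw": -1},{"slide": [0.123,0,0.12],"rot": [0,0,0],"claw": -1}]}}

```text
t: 36.23
tcp_pos: [0.6433, 0.194, 0.1249]
tool_rot: [0.706, 0.708, 0.001, 0.0]
wrist_force: [1.0, 0.4, -0.6]
finger_gap: 0.999
finger_force: 0.0
```

Call:
{"fn": "step_arm", "kwargs": {"moves": [{"slide": [0,0,0.15],"rot": [0,0,0],"claw": -1},{"slide": [0,0,0.15],"rot": [0,0,0],"claw": -1},{"slide": [0,0,0.15],"rot": [0,0,0],"claw": -1},{"slide": [0,0,0.05],"rot": [0,0,0],"claw": -1},{"slide": [0,0,0],"rot": [0,0,0],"claw": -1}]}}

```text
t: 36.65
tcp_pos: [0.6417, 0.1916, 0.0478]
tool_rot: [0.707, 0.708, -0.002, -0.001]
wrist_force: [0.1, 0.3, 0.7]
finger_gap: 1.002
finger_force: 0.0
```

Call:
{"fn": "step_arm", "kwargs": {"moves": [{"slide": [0,0,0],"rot": [0,0,0],"claw": -1},{"slide": [0,0,0],"rot": [0,0,0],"claw": -1},{"slide": [0,0,0],"rot": [0,0,0],"claw": -1},{"slide": [0,0,0],"rot": [0,0,0],"claw": -1},{"slide": [0,0,0],"rot": [0,0,0],"claw": -1}]}}

```text
t: 37.07
tcp_pos: [0.6435, 0.1936, 0.0514]
tool_rot: [0.706, 0.708, 0.001, 0.0]
wrist_force: [-0.3, 0.4, 0.6]
finger_gap: 1.002
finger_force: 0.0
```

Call:
{"fn": "step_arm", "kwargs": {"moves": [{"slide": [-0.015,0,0.1],"rot": [0,0,0],"claw": -1},{"slide": [0,0,0.1],"rot": [0,0,0],"claw": -1},{"slide": [0,0,0.06],"rot": [0,0,0],"claw": -1},{"slide": [0,0,0.04],"rot": [0,0,0],"claw": -1},{"slide": [0,0,0],"rot": [0,0,0],"claw": -1}]}}

```text
t: 37.48
tcp_pos: [0.6421, 0.191, 0.004]
tool_rot: [0.706, 0.708, -0.001, -0.001]
wrist_force: [0.6, 0.1, -0.2]
finger_gap: 1.001
finger_force: 0.0
```

Call:
{"fn": "step_arm", "kwargs": {"moves": [{"slide": [0,0,0],"rot": [0,0,0],"claw": -0.3},{"slide": [0,0,0],"rot": [0,0,0],"claw": 0.2},{"slide": [0,0,0],"rot": [0,0,0],"claw": 0.6},{"slide": [0,0,0],"rot": [0,0,0],"claw": 0.6},{"slide": [0,0,0],"rot": [0,0,0],"claw": 0.6}]}}

```text
t: 37.9
tcp_pos: [0.6433, 0.1914, 0.0058]
tool_rot: [0.706, 0.708, 0.0, 0.0]
wrist_force: [0.0, -0.1, 0.7]
finger_gap: 0.692
finger_force: 0.0
```

Call:
{"fn": "step_arm", "kwargs": {"moves": [{"slide": [0,0,0],"rot": [0,0,0],"claw": 0.6},{"slide": [0,0,0],"rot": [0,0,0],"claw": 0.6},{"slide": [0,0,0],"rot": [0,0,0],"claw": 0.6},{"slide": [0,0,0],"rot": [0,0,0],"claw": 0.6},{"slide": [0,0,0],"rot": [0,0,0],"claw": 0.6}]}}

```text
t: 38.32
tcp_pos: [0.6431, 0.1912, 0.0055]
tool_rot: [0.706, 0.708, 0.0, 0.0]
wrist_force: [-0.1, 0.3, 2.2]
finger_gap: 0.579
finger_force: 15.0
```

Call:
{"fn": "step_arm", "kwargs": {"moves": [{"slide": [0,0,-0.1],"rot": [0,0,0],"claw": 0.6},{"slide": [0,0,-0.2],"rot": [0,0,0],"claw": 0.6},{"slide": [0,0,-0.2],"rot": [0,0,0],"claw": 0.6},{"slide": [0,0,-0.2],"rot": [0,0,0],"claw": 0.6},{"slide": [0,0,-0.2],"rot": [0,0,0],"claw": 0.6}]}}

```text
t: 38.73
tcp_pos: [0.6427, 0.1913, 0.1425]
tool_rot: [0.706, 0.708, 0.0, -0.0]
wrist_force: [0.6, 0.4, -0.3]
finger_gap: 0.579
finger_force: 15.0
```

Call:
{"fn": "step_arm", "kwargs": {"moves": [{"slide": [-0.15,0,0],"rot": [0,0,0],"claw": 0.6},{"slide": [-0.2,-0.03,0],"rot": [0,0,0],"claw": 0.6},{"slide": [-0.22,-0.03,0],"rot": [0,0,0],"claw": 0.6},{"slide": [-0.22,-0.03,0],"rot": [0,0,0],"claw": 0.6},{"slide": [-0.22,-0.03,0],"rot": [0,0,0],"claw": 0.6}]}}

```text
t: 39.15
tcp_pos: [0.625, 0.0383, 0.1412]
tool_rot: [0.706, 0.708, 0.0, 0.0]
wrist_force: [0.0, -0.4, -0.3]
finger_gap: 0.578
finger_force: 15.0
```

Call:
{"fn": "step_arm", "kwargs": {"moves": [{"slide": [-0.22,-0.03,0],"rot": [0,0,0],"claw": 0.6},{"slide": [-0.22,-0.03,0],"rot": [0,0,0],"claw": 0.6},{"slide": [-0.22,-0.03,0],"rot": [0,0,0],"claw": 0.6},{"slide": [-0.22,-0.03,0],"rot": [0,0,0],"claw": 0.6},{"slide": [-0.22,0,0],"rot": [0,0,0],"claw": 0.6}]}}

```text
t: 39.57
tcp_pos: [0.6068, -0.127, 0.1412]
tool_rot: [0.706, 0.708, -0.0, -0.0]
wrist_force: [0.3, 0.0, -0.8]
finger_gap: 0.577
finger_force: 15.0
```

Call:
{"fn": "step_arm", "kwargs": {"moves": [{"slide": [-0.22,0,0],"rot": [0,0,0],"claw": 0.6},{"slide": [-0.22,0,0],"rot": [0,0,0],"claw": 0.6},{"slide": [-0.2,0,0],"rot": [0,0,0],"claw": 0.6},{"slide": [-0.2,0,0],"rot": [0,0,0],"claw": 0.6},{"slide": [-0.2,0,0],"rot": [0,0,0],"claw": 0.6}]}}

```text
t: 39.98
tcp_pos: [0.6081, -0.2829, 0.1412]
tool_rot: [0.706, 0.708, 0.0, 0.0]
wrist_force: [1.1, -0.5, -0.9]
finger_gap: 0.577
finger_force: 15.0
```

Call:
{"fn": "step_arm", "kwargs": {"moves": [{"slide": [-0.15,0,0],"rot": [0,0,0],"claw": 0.6},{"slide": [-0.1,0,0],"rot": [0,0,0],"claw": 0.6},{"slide": [-0.05,0,0],"rot": [0,0,0],"claw": 0.6},{"slide": [0,0,0],"rot": [0,0,0],"claw": 0.6},{"slide": [0,0,0],"rot": [0,0,0],"claw": 0.6}]}}

```text
t: 40.4
tcp_pos: [0.6089, -0.3245, 0.1404]
tool_rot: [0.706, 0.709, 0.001, -0.001]
wrist_force: [1.3, 1.0, -1.0]
finger_gap: 0.578
finger_force: 15.0
```

Call:
{"fn": "step_arm", "kwargs": {"moves": [{"slide": [0,0,0],"rot": [0,0,0],"claw": 0.6},{"slide": [0,0,0],"rot": [0,0,0],"claw": 0.6}]}}

```text
t: 40.57
tcp_pos: [0.6092, -0.3237, 0.1406]
tool_rot: [0.705, 0.709, 0.001, -0.0]
wrist_force: [0.2, 0.3, 0.1]
finger_gap: 0.58
finger_force: 15.0
```

Call:
{"fn": "step_arm", "kwargs": {"moves": [{"slide": [-0.085,-0.02,0.05],"rot": [0,0,0],"claw": 0.6},{"slide": [0,0,0.12],"rot": [0,0,0],"claw": 0.6},{"slide": [0,0,0.12],"rot": [0,0,0],"claw": 0.6},{"slide": [0,0,0.12],"rot": [0,0,0],"claw": 0.6},{"slide": [0,0,0.09],"rot": [0,0,0],"claw": 0.6}]}}

```text
t: 40.98
tcp_pos: [0.6043, -0.3395, 0.063]
tool_rot: [0.706, 0.708, -0.001, -0.001]
wrist_force: [0.0, -0.1, -0.8]
finger_gap: 0.576
finger_force: 15.0
```

Call:
{"fn": "step_arm", "kwargs": {"moves": [{"slide": [0,0,0],"rot": [0,0,0],"claw": 0.6},{"slide": [0,0,0],"rot": [0,0,0],"claw": 0.6},{"slide": [0,0,0],"rot": [0,0,0],"claw": 0.6},{"slide": [0,0,0],"rot": [0,0,0],"claw": 0.6},{"slide": [0,0,0],"rot": [0,0,0],"claw": 0.6}]}}

```text
t: 41.4
tcp_pos: [0.6064, -0.3394, 0.0666]
tool_rot: [0.706, 0.708, 0.0, 0.001]
wrist_force: [-0.4, -0.3, -1.1]
finger_gap: 0.579
finger_force: 15.0
```

Call:
{"fn": "step_arm", "kwargs": {"moves": [{"slide": [0,0,0],"rot": [0,0,0],"claw": 0.6},{"slide": [0,0,0],"rot": [0,0,0],"claw": 0.6},{"slide": [0,0,0],"rot": [0,0,0],"claw": 0.6},{"slide": [0,0,0],"rot": [0,0,0],"claw": 0.6},{"slide": [0,0,0],"rot": [0,0,0],"claw": 0.6}]}}

```text
t: 41.82
tcp_pos: [0.6055, -0.3392, 0.0653]
tool_rot: [0.706, 0.708, 0.0, 0.0]
wrist_force: [-1.0, -0.5, -0.6]
finger_gap: 0.579
finger_force: 15.0
```

Call:
{"fn": "step_arm", "kwargs": {"moves": [{"slide": [0.009,0.003,0.05],"rot": [0,0,0],"claw": 0.6},{"slide": [0,0,0.05],"rot": [0,0,0],"claw": 0.6},{"slide": [0,0,0.04],"rot": [0,0,0],"claw": 0.6},{"slide": [0,0,0.02],"rot": [0,0,0],"claw": 0.6},{"slide": [0,0,0],"rot": [0,0,0],"claw": 0.6}]}}

```text
t: 42.23
tcp_pos: [0.6054, -0.3375, 0.0401]
tool_rot: [0.706, 0.708, -0.0, -0.001]
wrist_force: [-0.8, 0.4, -1.0]
finger_gap: 0.578
finger_force: 15.0
```

Call:
{"fn": "step_arm", "kwargs": {"moves": [{"slide": [0,0,0],"rot": [0,0,0],"claw": 0.6},{"slide": [0,0,0],"rot": [0,0,0],"claw": 0.6},{"slide": [0,0,0],"rot": [0,0,0],"claw": 0.6},{"slide": [0,0,0],"rot": [0,0,0],"claw": 0.6},{"slide": [0,0,0],"rot": [0,0,0],"claw": 0.6}]}}

```text
t: 42.65
tcp_pos: [0.6061, -0.3379, 0.0414]
tool_rot: [0.706, 0.708, 0.0, 0.0]
wrist_force: [-0.2, -0.1, -0.9]
finger_gap: 0.577
finger_force: 15.0
```

Call:
{"fn": "step_arm", "kwargs": {"moves": [{"slide": [0,0,0.01],"rot": [0,0,0],"claw": 0.6},{"slide": [0,0,0],"rot": [0,0,0],"claw": 0.3},{"slide": [0,0,0],"rot": [0,0,0],"claw": -0.3},{"slide": [0,0,0],"rot": [0,0,0],"claw": -0.8},{"slide": [0,0,0],"rot": [0,0,0],"claw": -1}]}}

```text
t: 43.07
tcp_pos: [0.6061, -0.3379, 0.0399]
tool_rot: [0.706, 0.708, 0.0, 0.0]
wrist_force: [0.7, 0.6, 0.4]
finger_gap: 0.744
finger_force: 0.0
```

Call:
{"fn": "step_arm", "kwargs": {"moves": [{"slide": [0,0,-0.1],"rot": [0,0,0],"claw": -1},{"slide": [0,0,-0.2],"rot": [0,0,0],"claw": -1},{"slide": [0,0,-0.25],"rot": [0,0,0],"claw": -1},{"slide": [0,0,-0.25],"rot": [0,0,0],"claw": -1},{"slide": [0,0,-0.2],"rot": [0,0,0],"claw": -1}]}}

```text
t: 43.48
tcp_pos: [0.6067, -0.3378, 0.193]
tool_rot: [0.706, 0.708, 0.001, 0.001]
wrist_force: [0.1, -0.3, 0.5]
finger_gap: 0.995
finger_force: 0.0
```

Call:
{"fn": "step_arm", "kwargs": {"moves": [{"slide": [-0.15,-0.2,0],"rot": [0,0,0],"claw": -1},{"slide": [-0.15,-0.2,0],"rot": [0,0,0],"claw": -1},{"slide": [0,-0.2,0],"rot": [0,0,0],"claw": -1},{"slide": [0,0,0],"rot": [0,0,0],"claw": -1},{"slide": [0,0,0],"rot": [0,0,0],"claw": -1}]}}

```text
t: 43.9
tcp_pos: [0.5142, -0.3842, 0.19]
tool_rot: [0.707, 0.707, -0.001, -0.0]
wrist_force: [0.3, 0.8, -0.3]
finger_gap: 1.0
finger_force: 0.0
```

Call:
{"fn": "step_arm", "kwargs": {"moves": [{"slide": [0,0,0],"rot": [0,0,0],"claw": -1},{"slide": [0,0,0],"rot": [0,0,0],"claw": -1},{"slide": [0,0,0],"rot": [0,0,0],"claw": -1}]}}

```text
t: 44.15
tcp_pos: [0.5178, -0.3819, 0.1898]
tool_rot: [0.705, 0.709, 0.001, 0.0]
wrist_force: [0.5, -0.1, -0.1]
finger_gap: 0.997
finger_force: 0.0
```

```bash
python3 w.py white_tin@0.034,blue_tin@0.006,brown_tin@0.034,tip_cup pics/w12.png
```

```text
[ 0.5176 -0.382   0.1897]
white_tin 0.62 [336.7, 135.6, 395.3, 189.7] [ 0.6062 -0.3386] 0.0
blue_tin 0.79 [328.4, 133.9, 373.8, 188.3] [ 0.5849 -0.3323] 0.0
brown_tin 0.91 [184.6, 157.7, 238.6, 210.8] [ 0.4484 -0.3607] 0.0
tip_cup 0.92 [42.7, 89.9, 116.9, 144.2] [ 0.3081 -0.2932] 0.0
tip_cup 0.91 [201.3, 0.0, 257.7, 38.1] [ 0.4722 -0.1988] 0.0
```

View pics/w12.png

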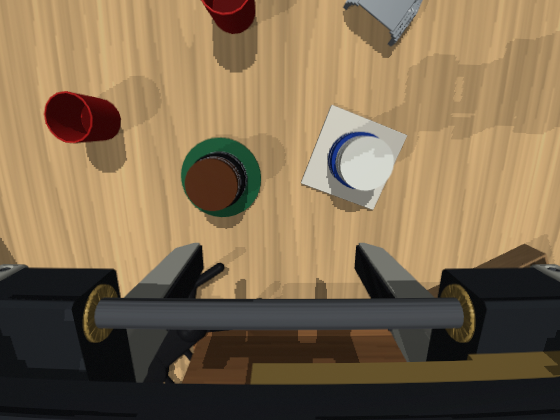

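Call:
{"fn": "step_arm", "kwargs": {"moves": [{"slide": [0.13,-0.06,0],"rot": [0,0,0],"claw": -1},{"slide": [0.13,-0.07,0],"rot": [0,0,0],"claw": -1},{"slide": [0.13,-0.07,0],"rot": [0,0,0],"claw": -1},{"slide": [0.13,-0.06,0],"rot": [0,0,0],"claw": -1},{"slide": [0.1,-0.06,0],"rot": [0,0,0],"claw": -1}]}}

```text
t: 44.82
tcp_pos: [0.4676, -0.2883, 0.1899]
tool_rot: [0.706, 0.709, 0.0, -0.0]
wrist_force: [0.6, 0.5, 1.0]
finger_gap: 0.998
finger_force: 0.0
```

Call:
{"fn": "step_arm", "kwargs": {"moves": [{"slide": [0,0,0],"rot": [0,0,0],"claw": -1},{"slide": [0,0,0],"rot": [0,0,0],"claw": -1},{"slide": [0,0,0],"rot": [0,0,0],"claw": -1},{"slide": [0,0,0],"rot": [0,0,0],"claw": -1},{"slide": [0,0,0],"rot": [0,0,0],"claw": -1}]}}

```text
t: 45.23
tcp_pos: [0.4682, -0.2914, 0.1895]
tool_rot: [0.707, 0.708, 0.0, 0.0]
wrist_force: [0.0, -0.6, 0.1]
finger_gap: 0.998
finger_force: 0.0
```

```bash
python3 w.py tip_cup pics/w13.png
```

```text
[ 0.4681 -0.2911  0.1894]
tip_cup 0.8 [251.5, 63.1, 306.6, 120.4] [ 0.4682 -0.1804] 0.0
tip_cup 0.6 [105.4, 176.6, 167.5, 232.9] [ 0.3085 -0.2936] 0.0
```

Call:
{"fn": "step_arm", "kwargs": {"moves": [{"slide": [0.15,0,0],"rot": [0,0,0],"claw": -1},{"slide": [0.15,0,0],"rot": [0,0,0],"claw": -1},{"slide": [0.15,0,0],"rot": [0,0,0],"claw": -1},{"slide": [0.15,0,0.1],"rot": [0,0,0],"claw": -1},{"slide": [0.13,0,0.15],"rot": [0,0,0],"claw": -1}]}}

```text
t: 45.75
tcp_pos: [0.4696, -0.1798, 0.1537]
tool_rot: [0.706, 0.708, 0.002, 0.002]
wrist_force: [1.0, -0.2, -1.6]
finger_gap: 1.004
finger_force: 0.0
```

Call:
{"fn": "step_arm", "kwargs": {"moves": [{"slide": [0,0,0.15],"rot": [0,0,0],"claw": -1},{"slide": [0,0,0.15],"rot": [0,0,0],"claw": -1},{"slide": [0,0,0.15],"rot": [0,0,0],"claw": -1},{"slide": [0,0,0],"rot": [0,0,0],"claw": -1},{"slide": [0,0,0],"rot": [0,0,0],"claw": -1}]}}

```text
t: 46.17
tcp_pos: [0.4672, -0.1806, 0.0841]
tool_rot: [0.706, 0.708, -0.0, -0.001]
wrist_force: [-0.4, -0.2, 0.7]
finger_gap: 1.004
finger_force: 0.0
```

Call:
{"fn": "step_arm", "kwargs": {"moves": [{"slide": [0,0,0],"rot": [0,0,0],"claw": -1},{"slide": [0,0,0],"rot": [0,0,0],"claw": -1},{"slide": [0,0,0],"rot": [0,0,0],"claw": -1},{"slide": [0,0,0],"rot": [0,0,0],"claw": -1},{"slide": [0,0,0],"rot": [0,0,0],"claw": -1}]}}

```text
t: 46.58
tcp_pos: [0.4679, -0.181, 0.0854]
tool_rot: [0.706, 0.708, 0.0, 0.001]
wrist_force: [0.8, -0.2, 0.8]
finger_gap: 0.999
finger_force: 0.0
```

Call:
{"fn": "step_arm", "kwargs": {"moves": [{"slide": [0,0,0.1],"rot": [0,0,0],"claw": -1},{"slide": [0,0,0.12],"rot": [0,0,0],"claw": -1},{"slide": [0,0,0.12],"rot": [0,0,0],"claw": -1},{"slide": [0,0,0.08],"rot": [0,0,0],"claw": -1},{"slide": [0,0,0.036],"rot": [0,0,0],"claw": -1}]}}

```text
t: 47.0
tcp_pos: [0.4668, -0.1806, 0.0151]
tool_rot: [0.706, 0.708, -0.001, -0.001]
wrist_force: [-0.7, -0.0, -0.1]
finger_gap: 1.0
finger_force: 0.0
```

Call:
{"fn": "step_arm", "kwargs": {"moves": [{"slide": [0,0,0],"rot": [0,0,0],"claw": -1},{"slide": [0,0,0],"rot": [0,0,0],"claw": -0.6},{"slide": [0,0,0],"rot": [0,0,0],"claw": -0.2},{"slide": [0,0,0],"rot": [0,0,0],"claw": 0.2},{"slide": [0,0,0],"rot": [0,0,0],"claw": 0.6}], "newtons": 12}}

```text
t: 47.42
tcp_pos: [0.468, -0.1809, 0.017]
tool_rot: [0.706, 0.708, 0.0, 0.001]
wrist_force: [0.4, -0.0, 0.1]
finger_gap: 0.763
finger_force: 0.0
```

Call:
{"fn": "step_arm", "kwargs": {"moves": [{"slide": [0,0,0],"rot": [0,0,0],"claw": 0.6},{"slide": [0,0,0],"rot": [0,0,0],"claw": 0.6},{"slide": [0,0,0],"rot": [0,0,0],"claw": 0.6},{"slide": [0,0,0],"rot": [0,0,0],"claw": 0.6},{"slide": [0,0,0],"rot": [0,0,0],"claw": 0.6}]}}

```text
t: 47.83
tcp_pos: [0.4678, -0.1807, 0.0164]
tool_rot: [0.706, 0.708, 0.0, 0.0]
wrist_force: [0.8, -0.2, 0.8]
finger_gap: 0.527
finger_force: 12.0
```

Call:
{"fn": "step_arm", "kwargs": {"moves": [{"slide": [0,0,0],"rot": [0,0,0],"claw": 0.6},{"slide": [0,0,0],"rot": [0,0,0],"claw": 0.6},{"slide": [0,0,0],"rot": [0,0,0],"claw": 0.6},{"slide": [0,0,0],"rot": [0,0,0],"claw": 0.6},{"slide": [0,0,0],"rot": [0,0,0],"claw": 0.6}]}}

```text
t: 48.25
tcp_pos: [0.4677, -0.1807, 0.0164]
tool_rot: [0.706, 0.708, 0.0, 0.0]
wrist_force: [0.2, 0.1, 2.3]
finger_gap: 0.524
finger_force: 12.0
```

Call:
{"fn": "step_arm", "kwargs": {"moves": [{"slide": [0,0,-0.1],"rot": [0,0,0],"claw": 0.6},{"slide": [0,0,-0.2],"rot": [0,0,0],"claw": 0.6},{"slide": [0,0,-0.2],"rot": [0,0,0],"claw": 0.6},{"slide": [0,0,-0.2],"rot": [0,0,0],"claw": 0.6},{"slide": [0,0,-0.2],"rot": [0,0,0],"claw": 0.6}]}}

```text
t: 48.67
tcp_pos: [0.4665, -0.1805, 0.1521]
tool_rot: [0.706, 0.708, -0.0, -0.001]
wrist_force: [0.5, -0.6, -0.7]
finger_gap: 0.521
finger_force: 12.0
```

Call:
{"fn": "step_arm", "kwargs": {"moves": [{"slide": [-0.1,0,0],"rot": [0,0,0],"claw": 0.6},{"slide": [-0.15,-0.03,0],"rot": [0,0,0],"claw": 0.6},{"slide": [-0.15,-0.03,0],"rot": [0,0,0],"claw": 0.6},{"slide": [-0.15,-0.03,0],"rot": [0,0,0],"claw": 0.6},{"slide": [-0.15,-0.03,0],"rot": [0,0,0],"claw": 0.6}]}}

```text
t: 49.08
tcp_pos: [0.4488, -0.2866, 0.1509]
tool_rot: [0.706, 0.708, -0.0, -0.001]
wrist_force: [-0.1, 0.0, 0.2]
finger_gap: 0.522
finger_force: 12.0
```

Call:
{"fn": "step_arm", "kwargs": {"moves": [{"slide": [-0.15,0,0],"rot": [0,0,0],"claw": 0.6},{"slide": [-0.15,0,0],"rot": [0,0,0],"claw": 0.6},{"slide": [-0.1,0,0],"rot": [0,0,0],"claw": 0.6},{"slide": [-0.07,0,0],"rot": [0,0,0],"claw": 0.6},{"slide": [0,0,0],"rot": [0,0,0],"claw": 0.6}]}}

```text
t: 49.5
tcp_pos: [0.4488, -0.3588, 0.1504]
tool_rot: [0.708, 0.707, -0.001, -0.0]
wrist_force: [-0.1, -0.4, -0.5]
finger_gap: 0.526
finger_force: 12.0
```

Call:
{"fn": "step_arm", "kwargs": {"moves": [{"slide": [0,0,0],"rot": [0,0,0],"claw": 0.6},{"slide": [0,0,0],"rot": [0,0,0],"claw": 0.6},{"slide": [0,0,0],"rot": [0,0,0],"claw": 0.6},{"slide": [0,0,0],"rot": [0,0,0],"claw": 0.6},{"slide": [0,0,0],"rot": [0,0,0],"claw": 0.6}]}}

```text
t: 49.92
tcp_pos: [0.4503, -0.3554, 0.1515]
tool_rot: [0.706, 0.709, 0.0, -0.0]
wrist_force: [-0.0, -0.4, -0.4]
finger_gap: 0.522
finger_force: 12.0
```

Call:
{"fn": "step_arm", "kwargs": {"moves": [{"slide": [-0.025,-0.008,0.08],"rot": [0,0,0],"claw": 0.6},{"slide": [0,0,0.1],"rot": [0,0,0],"claw": 0.6},{"slide": [0,0,0.1],"rot": [0,0,0],"claw": 0.6},{"slide": [0,0,0.08],"rot": [0,0,0],"claw": 0.6},{"slide": [0,0,0.03],"rot": [0,0,0],"claw": 0.6}]}}

```text
t: 50.33
tcp_pos: [0.4474, -0.3595, 0.0903]
tool_rot: [0.706, 0.708, -0.0, -0.002]
wrist_force: [-0.2, 0.4, -1.0]
finger_gap: 0.524
finger_force: 12.0
```

Call:
{"fn": "step_arm", "kwargs": {"moves": [{"slide": [0,0,0],"rot": [0,0,0],"claw": 0.6},{"slide": [0,0,0],"rot": [0,0,0],"claw": 0.6},{"slide": [0,0,0],"rot": [0,0,0],"claw": 0.6},{"slide": [0,0,0],"rot": [0,0,0],"claw": 0.6},{"slide": [0,0,0],"rot": [0,0,0],"claw": 0.6}]}}

```text
t: 50.75
tcp_pos: [0.4493, -0.3602, 0.0936]
tool_rot: [0.706, 0.708, 0.0, 0.001]
wrist_force: [-0.3, -0.2, -0.3]
finger_gap: 0.524
finger_force: 12.0
```

Call:
{"fn": "step_arm", "kwargs": {"moves": [{"slide": [0,0,0],"rot": [0,0,0],"claw": 0.6},{"slide": [0,0,0],"rot": [0,0,0],"claw": 0.6},{"slide": [0,0,0],"rot": [0,0,0],"claw": 0.6},{"slide": [0,0,0],"rot": [0,0,0],"claw": 0.6},{"slide": [0,0,0],"rot": [0,0,0],"claw": 0.6}]}}

```text
t: 51.17
tcp_pos: [0.4488, -0.36, 0.0928]
tool_rot: [0.706, 0.708, 0.0, 0.0]
wrist_force: [-0.1, -0.1, -1.2]
finger_gap: 0.523
finger_force: 12.0
```

Run:
```python
from h import *
d=capture('wrist');im=d['image'];t=observe()['tcp_pos'];print(t)
def ring(c,r,z,col):
    cv2.polylines(im,[proj(d,np.c_[C*r+c,np.full(48,z)]).round().astype(int)],True,col)
ring([.4487,-.3607],.027,.06,(0,255,255)); b=t[2]-.0164
ring(t[:2],.024,b,(255,255,0));ring(t[:2],.025,b+.058,(255,255,0))
cv2.imwrite('pics/w14.png',im)
```

```text
[ 0.44884458 -0.36001648  0.09281873]
```

View pics/w14.png

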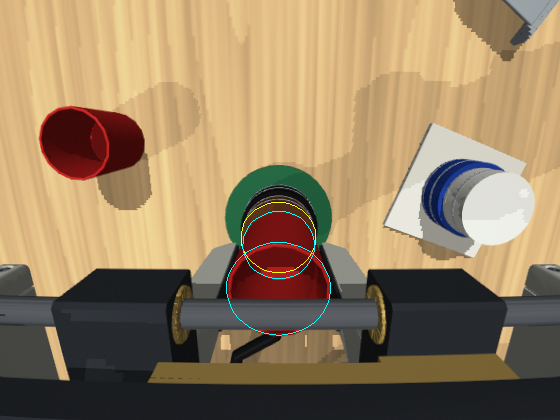

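Call:
{"fn": "step_arm", "kwargs": {"moves": [{"slide": [-0.003,0,0.04],"rot": [0,0,0],"claw": 0.6},{"slide": [0,0,0.03],"rot": [0,0,0],"claw": 0.6},{"slide": [0,0,0.02],"rot": [0,0,0],"claw": 0.6},{"slide": [0,0,0.01],"rot": [0,0,0],"claw": 0.6},{"slide": [0,0,0],"rot": [0,0,0],"claw": 0.6}]}}

```text
t: 51.63
tcp_pos: [0.4485, -0.3602, 0.0771]
tool_rot: [0.706, 0.708, -0.0, -0.001]
wrist_force: [0.4, -0.2, -0.3]
finger_gap: 0.521
finger_force: 12.0
```

Call:
{"fn": "step_arm", "kwargs": {"moves": [{"slide": [0,0,0],"rot": [0,0,0],"claw": 0.6},{"slide": [0,0,0],"rot": [0,0,0],"claw": 0.6},{"slide": [0,0,0],"rot": [0,0,0],"claw": 0.6},{"slide": [0,0,0],"rot": [0,0,0],"claw": 0.6},{"slide": [0,0,0],"rot": [0,0,0],"claw": 0.6}]}}

```text
t: 52.05
tcp_pos: [0.4489, -0.3605, 0.078]
tool_rot: [0.706, 0.708, 0.0, 0.0]
wrist_force: [-0.5, 0.0, -1.0]
finger_gap: 0.526
finger_force: 12.0
```

Call:
{"fn": "step_arm", "kwargs": {"moves": [{"slide": [0,0,0.01],"rot": [0,0,0],"claw": 0.6},{"slide": [0,0,0],"rot": [0,0,0],"claw": 0.6},{"slide": [0,0,0],"rot": [0,0,0],"claw": 0.3},{"slide": [0,0,0],"rot": [0,0,0],"claw": -0.2},{"slide": [0,0,0],"rot": [0,0,0],"claw": -0.7}]}}

```text
t: 52.47
tcp_pos: [0.4488, -0.3604, 0.0763]
tool_rot: [0.706, 0.708, 0.0, -0.0]
wrist_force: [-0.5, 0.8, -0.0]
finger_gap: 0.617
finger_force: 0.0
```

Call:
{"fn": "step_arm", "kwargs": {"moves": [{"slide": [0,0,0],"rot": [0,0,0],"claw": -1},{"slide": [0,0,0],"rot": [0,0,0],"claw": -1},{"slide": [0,0,0],"rot": [0,0,0],"claw": -1},{"slide": [0,0,-0.05],"rot": [0,0,0],"claw": -1},{"slide": [0,0,-0.1],"rot": [0,0,0],"claw": -1}]}}

```text
t: 52.88
tcp_pos: [0.4476, -0.3598, 0.0978]
tool_rot: [0.706, 0.708, -0.0, -0.002]
wrist_force: [0.2, -0.2, -0.1]
finger_gap: 0.97
finger_force: 0.0
```

Call:
{"fn": "step_arm", "kwargs": {"moves": [{"slide": [0,0,-0.15],"rot": [0,0,0],"claw": -1},{"slide": [0,0,-0.2],"rot": [0,0,0],"claw": -1},{"slide": [0,0,-0.2],"rot": [0,0,0],"claw": -1},{"slide": [0,0,-0.2],"rot": [0,0,0],"claw": -1},{"slide": [0,0,0],"rot": [0,0,0],"claw": -1}]}}

```text
t: 53.3
tcp_pos: [0.4526, -0.3617, 0.2183]
tool_rot: [0.706, 0.708, 0.001, 0.006]
wrist_force: [1.4, 0.3, 0.4]
finger_gap: 0.999
finger_force: 0.0
```

Call:
{"fn": "step_arm", "kwargs": {"moves": [{"slide": [-0.2,0,0],"rot": [0,0,0],"claw": -1},{"slide": [-0.2,0,0],"rot": [0,0,0],"claw": -1},{"slide": [0,0,0],"rot": [0,0,0],"claw": -1},{"slide": [0,0,0],"rot": [0,0,0],"claw": -1},{"slide": [0,0,0],"rot": [0,0,0],"claw": -1}]}}

```text
t: 53.72
tcp_pos: [0.449, -0.4196, 0.2111]
tool_rot: [0.706, 0.708, 0.0, -0.001]
wrist_force: [0.5, 0.4, -0.3]
finger_gap: 0.998
finger_force: 0.0
```

Call:
{"fn": "step_arm", "kwargs": {"moves": [{"slide": [0,0,0],"rot": [0,0,0],"claw": -1},{"slide": [0,0,0],"rot": [0,0,0],"claw": -1},{"slide": [0,0,0],"rot": [0,0,0],"claw": -1}]}}

```text
t: 53.97
tcp_pos: [0.4494, -0.4193, 0.2115]
tool_rot: [0.705, 0.709, 0.0, -0.0]
wrist_force: [0.2, -0.9, -0.4]
finger_gap: 1.005
finger_force: 0.0
```

```bash
python3 w.py tip_cup@0.06,white_tin@0.034 pics/w15.png
```

```text
[ 0.4493 -0.4196  0.2115]
tip_cup 0.75 [117.0, 50.1, 183.0, 111.5] [ 0.3344 -0.3028] 0.0
tip_cup 0.58 [250.6, 118.3, 308.8, 179.0] [ 0.4496 -0.3601] 0.0
white_tin 0.61 [395.8, 100.0, 453.2, 152.7] [ 0.6074 -0.3385] 0.0
```

View pics/w15.png

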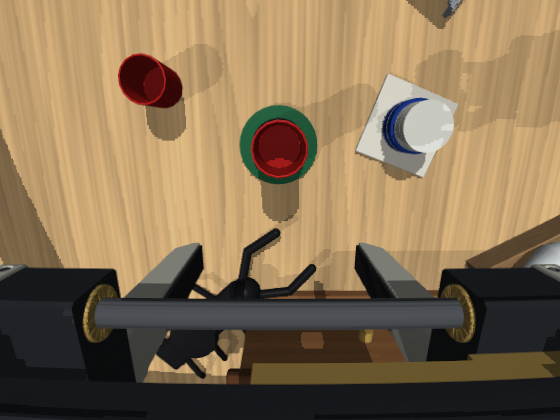

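The cup stands upright, centred on the mat stack at (279,149). White is on blue on the tile at about (425,126), and nothing touches the gripper.

```bash
python3 -c "
from bench import *
print(finish_job())"
```

```text
the job is handed in; nothing more can be done
None
```

I handed the job in with both stacks built in order and the red cup standing upright on the brown tin. By the last wrist-camera fits every piece was within about 2 mm of centre. I never moved either toe guard, but I didn't measure them again at the end. The hand-in call gave no verdict.

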